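# Wheel the mini computer round the post into its desk dock and latch it

## Task

First stand the rubber stamp, which is in the way in the dock, upright in the black tray. Then turn the little square computer a quarter turn by pushing it round against the steel post, so that its front (green button, orange stripe) faces out of the dock, away from the robot, its back is flush on the blue back fence and its side is close up to the blue cheek. Last, swing the red latch handle over its hump until it drops fully home across the computer's front; leave the lamp and everything else on the desk undisturbed, and let go.

Things in the scene. Friction and masses are not known exactly. Their poses are not given: they have to be found in the camera images.
- dock: Dock screwed to the desk, made of a blue back fence and a blue cheek. Origin on the desk, in the plane of the fence's face and level with the post's axis; its x points into the fence (towards the robot, within 0.15 rad), y to the robot's right, z up. The bay is open towards -x and -y and its floor is the desk itself, no step; a flat grey pad marks it. All 'dock' numbers are mm in this frame.
- fence_face (a point): Middle of the blue back fence's face, at dock (0, 70), 18 above the desk; dock axes. The fence is 36 high, 12 thick, from dock y 20 to 120. A foot plate 4 high runs 46 back from the face.
- cheek_face (a point): Middle of the blue cheek's inner face, at dock (-30, 118), 18 above the desk; dock axes. The cheek is 36 high, 12 thick, from dock x -70 to 10.
- bay_home (a point): Where the computer's centre belongs, at dock (-58, 55), 24 above the desk; dock axes: back touching the fence, side 5 mm from the cheek (0 to 16 mm will do). Home, the computer's own axes are the dock's.
- post: Fixed round steel post, 16 diameter, 70 high, at dock (8, 0): its side towards dock -x is in line with the fence's face. Its foot is a disc 32 across, 4 high. Origin at the foot, on its axis.
- lamp: LED desk lamp, fixed; origin and axes are the dock's. Its bar, underside 176 above the desk and 15 thick, covers dock x -136 to -100, y -12 to 212, over the bay's mouth and the shut latch: a vertical gripper does not fit there, one leaning out of the bay (its body farther from the robot than its tips) by 25 to 40 degrees does. Stem at dock (95, 205), base 90 across; an arm 14 thick, 186 up, runs from stem to bar's end.
- pc_center (a point): Centre of the loose mini computer, 116 x 116 x 48 high, about 0.55 kg, too wide to grasp: pushed along the desk. Its -x is the front (black, green button; orange stripe on the top at that edge), z up. It starts beside the post with its front to dock -y, give or take 25 degrees; home is a quarter turn clockwise seen from above, front to dock -x.
- pc: The same mini computer; this origin is the middle of its underside.
- pc_front (a point): Middle of the computer's front face, 58 from its centre along its -x.
- stamp_center (a point): Half-way up the loose rubber stamp, which starts upright in the bay: 75 high, foot 36 across up to 18 high, wooden handle 26 across from 26 to 70 high. 80 g. z up.
- stamp: The same rubber stamp; this origin is the middle of its underside.
- tray: Black open tray fixed to the desk beside the dock, 160 (its x) x 120 (its y), rim 30 high, walls and floor 4 thick. Origin under its centre on the desk, z up.
- latch (a joint): Turn of the red latch handle, rad: 0 open (points to dock -x), 1.571 shut at its stop (points to dock -y, across the computer's front). It rises 10 mm over a cam, highest at 1.12, then its spring drops it into a notch (1.47 to 1.571) 6 mm lower than open. It stays where left before about 1.1; under 5 N at the pin pushes it. It shuts only when the computer is home.
- latch_pivot (a point): Axis of the latch, fixed at dock (-128, 158), 30 above the desk, the height of the open handle's bar; dock axes. Round pedestal 44 across, 6 high.
- latch_pin (a point): On the axis of the black upright grip pin of the latch handle, 80 from the latch axis, 45 above the desk when open; moves with the handle, x points to the pivot. Pin 14 diameter, from 23 to 60 above the desk when open. The red bar, 14 x 14, runs from the pivot to 6 beyond the pin, 23 to 37 above the desk when open.
- mug_center (a point): Bystander, loose: white mug with a handle, 80 across, 92 high; point on its axis or middle, 46.0 above the desk.
- pencup_center (a point): Bystander, loose: dark steel pen cup, 74 across, 95 high, pens up to 155; point on its axis or middle, 47.5 above the desk.
- gluejar_center (a point): Bystander, loose: jar with orange cap, 66 across, 85 high; point on its axis or middle, 42.5 above the desk.
- notes_center (a point): Bystander, loose: cube of yellow and orange sticky notes 76 x 76 x 46; point on its axis or middle, 23.0 above the desk.
- stapler_center (a point): Bystander, loose: blue and black stapler 130 long (its x) x 36 x 52; point on its axis or middle, 24.0 above the desk.
- mouse_center (a point): Bystander, loose: black mouse 100 long (its x) x 58 x 34; point on its axis or middle, 17.0 above the desk.
Not all that is in view belongs to the job. Of the things that look like the pc, take the one that is farthest to the robot's right at the start. What is shaped like the tray but white is not meant.

How it is judged:
On the way, in this order (a step that is already met when the one before it is completed fails the run):
1. the stamp stands upright in the tray, let go (x of stamp_center in the frame of tray between -0.07 and 0.07 m and y of stamp_center in the frame of tray between -0.05 and 0.05 m and height (world z) of stamp_center below 0.05 m and angle between stamp_center's own z axis and vertical below 0.15 rad and contact force between stamp and the fingers below 0.05 N), for 0.2 s.
2. the computer bears on the post while it is part-way through its quarter turn (20 to 70 degrees still to go) (contact force between pc and post above 0.2 N and angle between the x axis of pc_center and the x axis of dock, either way round between 0.35 and 1.22 rad), for 0.05 s.
3. the computer is home in the bay, front out, flush with the fence (x of pc_center in the frame of dock between -0.066 and -0.05 m and y of pc_center in the frame of dock between 0.042 and 0.066 m and angle between the x axis of pc_center and the x axis of dock, either way round below 0.07 rad and x of pc_front in the frame of dock below -0.1 m and height (world z) of pc_center below 0.03 m), for 0.2 s.
4. the latch is shut in its notch (value of joint latch above 1.44 rad and height (world z) of latch_pin below 0.042 m), for 0.2 s.
At the end, for the whole second after the job is handed in: Stamp upright (within 9 degrees) in the tray; computer front out, square within 4 degrees, back within 8 mm of the fence, centre 42 to 66 mm beyond the post's axis towards the cheek; latch past 1.44 rad and down in its notch (pin site under 42 mm); all let go and at rest (all of step 1 and all of step 3 and all of step 4 and linear speed of each of pc, stamp below 0.01 m/s); the robot touches nothing.
It fails at once if the lamp is knocked (over 5 N) (contact force between any of the arm, the fingers and lamp above 5 N).
It fails at once if a bystander is shifted by more than 30 mm or tipped over (distance of any of mug_center, pencup_center, gluejar_center, notes_center, stapler_center, mouse_center from where it was at the start of the episode above 0.03 m or angle between any of mug_center, pencup_center, gluejar_center, notes_center, stapler_center, mouse_center's own z axis and vertical above 0.5 rad).
It fails at once if the stamp falls over (angle between stamp_center's own z axis and vertical above 1 rad).
It also fails if it takes over 72 s, if anything falls off the work surface, if the arm or the gripper's body presses on something with over 40 N, if the wrist force passes 120 N, or if a joint passes its speed limit or range.

## Robot

A 6-joint arm with a two-finger parallel gripper is mounted at the origin on the work surface. World frame = base frame: x ahead of the robot, y to its left, z up, the work surface at z = 0. Lengths are in m, angles in rad, forces in N, time in s.
With the tool pointing down it reaches from about 0.35 to 0.85 m from the base axis. Payload 8.1 kg.
Tool frame: the origin (TCP) lies at the very end of the fingers, on their centre line; the grasp point (between the pads) lies robot.hold_point_z behind it (robot.hold_point_z is the distance from the TCP to the grasp point, in m); z points along the fingers, y is the direction in which the jaws open and shut (so a half turn about z gives the same grasp; the last joint's range is limited). The gripper opens to 93 mm and grips with 3 to 60 N. Pads are 15 mm wide; open, the fingers measure 128 mm over their backs; the gripper's body (75 mm by 188 mm) begins 65 mm behind the grasp point.
Start: joints at [1.19, 0.13, 1.488, -0, 1.523, -0.085], TCP at [0.175, 0.574, 0.219] pointing down, gripper open.
Joint ranges: [-2.96, 2.96], [-0.89, 2.26], [0.02, 2.5], [-1.34, 4.48], [0, 2.73], [-2.66, 2.66]. Speed limits (rad/s): [2.39, 2.39, 2.79, 3.14, 3.14, 3.14].

## Interface

Orientations are given as a rotation vector (axis times angle).
In Python, from plant import robot, cams gives the robot as it stands. The module is installed in compiled form; this text tells all that it offers.
- The arm moves only by the tool step_arm, never from a script. Its argument "deltas" is a list of rows, each an object with "offset": the shift along the tool's x, y, z in cm, a list of three; "roll": the turn about the tool's z in rad. In form: [{"offset": [x, y, z], "roll": roll}, ...]. A call has 1 to 12 rows; each row shifts and turns the commanded pose from where the row before left it, along the tool's axes as they then stand; what a row does not reach is not made up. A row lasts 1/8 s, in which the tool goes at most 62.5 mm and 10.7 degrees, less where a joint would pass 70% of its speed; a pose out of reach is approached as far as the arm can. A call with a gripper value outside its range is refused whole. "fingers" is the finger opening in cm, from 0 to 9.3, set as the call begins (left out, the last holds). The fingers move at their own pace and stop on an object; "grip_force" is the grip in N (left out, the last holds). Time passes only in rows, so rows that do not move let the fingers close. It gives the time, the measured TCP pose, the force and the opening at its end, in the units of the state.
- robot.read_state(): the state, without advancing time (a new reading comes with each control period).
- cams.read_camera(name): name is "scene" or "top"; returns a dict with "pixels" (400x640x3 uint8, red, green, blue), "fx", "fy", "cx", "cy" (pixels), "extrinsics" (4x4, takes a point from world to camera coordinates). Camera axes: x right, y down, z forward; pixel columns grow to the right and rows downward; lengths in m; the calibration is good to about 2 mm. A picture is of the moment at which its call begins. There is no depth.
- robot.close_job(): hands the job in, once; it reports no verdict.
Trained networks look in a picture, given as the dict that the camera call returned (one of the last four; its "shot" number tells which), for a name from the list of things; names that differ only in an ending like _2 or _b are one class to them, and where a whole thing is asked for, a point or a joint stands for the part that bears it (a point fixed in the world has none). Each returns a list of dicts, best first, with "score" (0 to 1); they miss things now and then, are a little off and sometimes report something else, mostly with a low value. They report only what shows in the picture. A call takes as long as a camera call. They do not tell look-alikes from the thing itself.
- cams.boxes_of(picture, thing): "xy" ([column, row] in pixels, amid what is visible of it).
- cams.silhouettes(picture, thing): "mask" (400x640 bool, what is visible of it) and "xy" ([column, row] in pixels, amid what is visible of it).
- cams.pinpoint(picture, thing): "xy" ([column, row] in pixels: a listed point, or the origin of a listed thing).
The state is a dict: "t": time; "q": joint angles; "dq": joint speeds; "joint_torque": joint torques, N m; "tool_pos": TCP position; "orientation": TCP orientation; "force": force on the tool from outside, world axes, zero at the start; "wrist_torque": the same for the moment, N m; "opening": finger opening in m.
Only numpy, scipy, OpenCV 4.12 (cv2) and the standard library are available. Lean on these libraries where they do the work, as an engineer would, in place of code of your own. Each camera call takes 0.05 s, during which the arm holds its last target. There are 200 camera calls.

## Working session

There is one attempt and no reset: what is moved stays moved. The work goes in short steps, Python scripts to look and compute and a tool call to move; the robot and the scene stay as the last step left them, time stands still between calls to the robot, and variables do not carry over. Pictures are saved under pics/ and viewed, about 8 in all and at most 12, crops included, and the job is handed in when it is done.

Besides the shell and the picture viewer there is one more tool, called by a JSON object that holds its "fn" and its "kwargs", one argument or row to a line. step_arm: Moves the arm, as the interface text tells. Its arguments: {"type":"object","properties":{"deltas":{"type":"array"},"fingers":{"type":"number"},"grip_force":{"type":"number"}},"required":["deltas"]}

```bash
mkdir -p pics; cat > h.py <<'E'
import numpy as np, cv2
from plant import robot, cams
from scipy.spatial.transform import Rotation as R
def ray(p,xy):
    E=np.array(p["extrinsics"]);Rm=E[:3,:3];t=E[:3,3]
    d=Rm.T@np.array([(xy[0]-p["cx"])/p["fx"],(xy[1]-p["cy"])/p["fy"],1.]);return -Rm.T@t,d
def atz(p,xy,z):
    o,d=ray(p,xy);return o+d*(z-o[2])/d[2]
def proj(p,X):
    E=np.array(p["extrinsics"]);c=E[:3,:3]@np.array(X)+E[:3,3]
    return np.array([p["fx"]*c[0]/c[2]+p["cx"],p["fy"]*c[1]/c[2]+p["cy"]])
def save(p,n): cv2.imwrite("pics/"+n,p["pixels"][:,:,::-1])
E
python3 - <<'E'
from h import *
s=robot.read_state();print(s,robot.hold_point_z)
H=dict(fence_face=.018,cheek_face=.018,bay_home=.024,post=0,pc_center=.024,pc_front=.024,stamp_center=.0375,stamp=0,tray=0,latch_pivot=.03,latch_pin=.045,mug_center=.046,pencup_center=.0475,gluejar_center=.0425,notes_center=.023,stapler_center=.024,mouse_center=.017,dock=0,lamp=0)
for c in("scene","top"):
    p=cams.read_camera(c);save(p,c+"0.png");print(c,np.round(ray(p,[320,200])[0],3))
    for n,z in H.items():
        for k in cams.pinpoint(p,n)[:3]: print(n,round(k["score"],2),np.round(k["xy"],0),np.round(atz(p,k["xy"],z)[:2],3))
E
```

```text
{'t': 0.0, 'q': array([ 1.18960738e+00,  1.31166163e-01,  1.48925491e+00, -2.43458870e-05,
        1.52302247e+00, -8.53949051e-02]), 'dq': array([ 2.06226804e-04, -6.97086845e-05, -1.48680463e-03, -8.84759928e-04,
        1.61677223e-04, -7.63909220e-04]), 'joint_torque': array([-5.71823803e-04, -5.59841931e+01, -4.91760314e+01,  7.68352021e-02,
        3.51011159e-02, -1.15169587e-04]), 'tool_pos': array([0.17467102, 0.57341538, 0.21759786]), 'orientation': array([-4.62878589e-01, -3.10689557e+00,  2.83707414e-03]), 'force': array([0.03763893, 0.45115723, 0.76688108]), 'wrist_torque': array([-0.00626075,  0.04044529,  0.0165403 ]), 'opening': 0.09328311553999964} 0.0188
scene [ 1.223 -0.159  0.88 ]
fence_face 0.9 [256. 203.] [ 0.466 -0.073]
cheek_face 0.83 [239. 213.] [ 0.488 -0.126]
bay_home 0.85 [271. 216.] [ 0.531 -0.044]
post 0.64 [279. 198.] [ 0.454 -0.001]
pc_center 0.73 [432. 252.] [0.78  0.305]
pc_center 0.7 [361. 192.] [0.533 0.219]
pc_center 0.68 [372. 129.] [0.287 0.367]
pc_front 0.89 [356. 128.] [0.265 0.32 ]
pc_front 0.6 [443. 232.] [0.735 0.364]
pc_front 0.57 [253. 16
[... 1217 characters left out ...]
t 0.98 [397. 190.] [ 0.59  -0.148]
latch_pivot 0.49 [383. 223.] [ 0.486 -0.102]
mug_center 0.57 [333. 261.] [0.371 0.058]
mug_center 0.2 [365. 212.] [ 0.518 -0.045]
pencup_center 0.62 [367. 264.] [ 0.362 -0.044]
pencup_center 0.49 [352. 149.] [ 0.717 -0.009]
gluejar_center 0.85 [297. 266.] [0.361 0.168]
notes_center 0.75 [408. 230.] [ 0.464 -0.18 ]
notes_center 0.72 [352. 235.] [ 0.451 -0.005]
stapler_center 0.55 [216. 204.] [0.556 0.42 ]
stapler_center 0.52 [344. 230.] [0.466 0.02 ]
stapler_center 0.42 [362. 216.] [ 0.511 -0.038]
mouse_center 0.97 [351. 152.] [ 0.715 -0.01 ]
mouse_center 0.49 [393. 163.] [ 0.679 -0.142]
dock 0.72 [345. 235.] [0.453 0.017]
lamp 0.26 [294. 267.] [0.356 0.177]
```

```bash
python3 - <<'E'
import cv2
a=cv2.imread("pics/top0.png")[90:310,200:500];cv2.imwrite("pics/top0c.png",cv2.resize(a,None,fx=2.66,fy=2.66,interpolation=cv2.INTER_CUBIC))
a=cv2.imread("pics/scene0.png")[110:380,100:500];cv2.imwrite("pics/scene0c.png",cv2.resize(a,None,fx=2,fy=2,interpolation=cv2.INTER_CUBIC))
E
```

```text
(no output)
```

View pics/top0c.png

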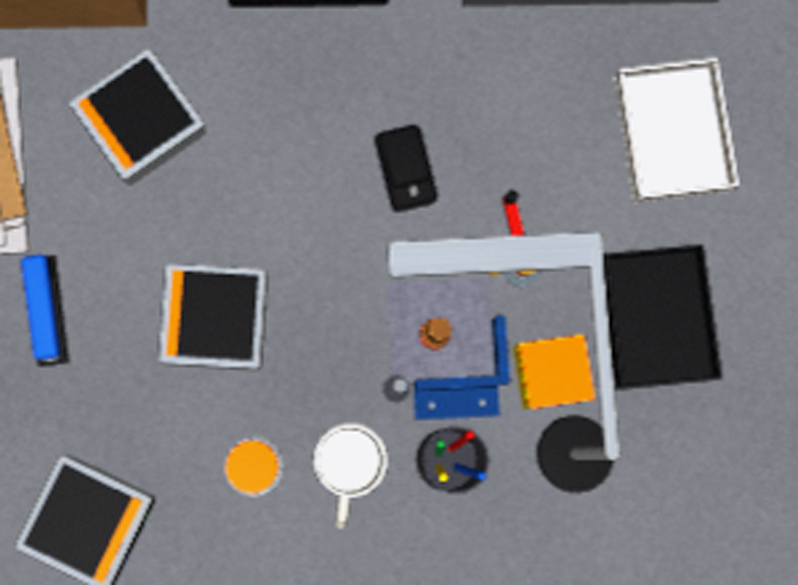

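View pics/scene0c.png

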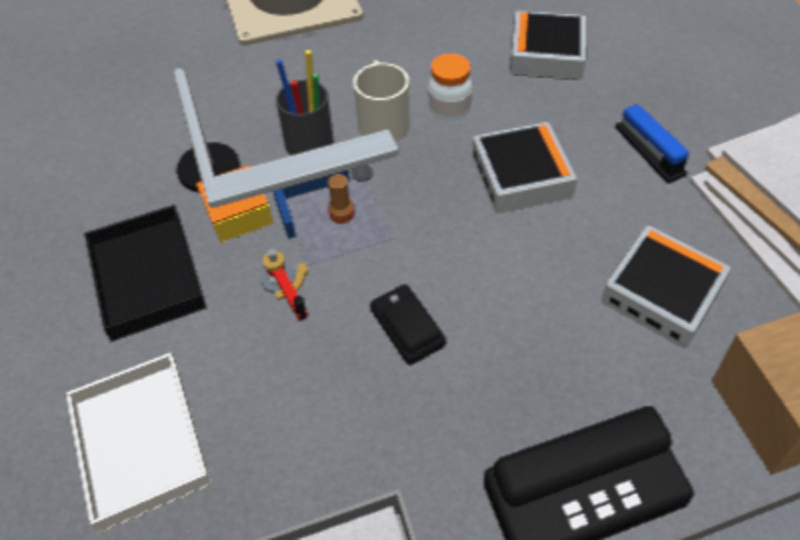

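The look-alikes in the top view sit at (234,287), (280,210) and (254,136). The one at (280,210), world (0.534, 0.219), is farthest to the robot's right and its front faces dock -y, so it is the PC. The black tray is at crop (660,315); the white tray at the upper right is not meant. Next I'll fit precise poses by mask overlap.

```bash
cat >> h.py <<'E'
from scipy.optimize import minimize, least_squares
def box(x0,x1,y0,y1,z0,z1): return np.array([[x,y,z] for x in(x0,x1) for y in(y0,y1) for z in(z0,z1)])/1000.
def cyl(r,z0,z1,x=0,y=0):
    a=np.linspace(0,2*np.pi,24,endpoint=False);return np.array([[x+r*np.cos(t),y+r*np.sin(t),z] for t in a for z in(z0,z1)])/1000.
def place(P,q):
    c,s=np.cos(q[2]),np.sin(q[2]);return np.c_[q[0]+c*P[:,0]-s*P[:,1],q[1]+s*P[:,0]+c*P[:,1],P[:,2]]
def render(p,parts,q,S=4):
    m=np.zeros((400*S,640*S),np.uint8)
    for P in parts:
        u=np.array([proj(p,X) for X in place(P,q)]);h=cv2.convexHull(((u+.5)*S).astype(np.int32));cv2.fillConvexPoly(m,h,1)
    return m
def fit(obs,parts,q0,yaw=True,d=.012):
    # obs: list of (picture,mask)
    S=4;M=[cv2.resize(m.astype(np.float32),None,fx=S,fy=S,interpolation=cv2.INTER_LINEAR)>.5 for _,m in obs]
    def cost(v):
        q=[v[0],v[1],v[2] if yaw else 0];c=0
        for (p,_),m in zip(obs,M):
            r=render(p,parts,q)>0;c+=1-(r&m).sum()/max(1,(r|m).sum())
        return c/len(obs)
    n=3 if yaw else 2;x0=np.array(q0[:n],float)
    sim=[x0]+[x0+np.eye(n)[i]*(d if i<2 else .12) for i in range(n)]
    r=minimize(cost,x0,method="Nelder-Mead",options=dict(initial_simplex=sim,xatol=2e-4,fatol=1e-4,maxiter=150));return r.x,r.fun
def mask_near(p,thing,X,tol=25):
    k=[s for s in cams.silhouettes(p,thing) if np.linalg.norm(np.array(s["xy"])-proj(p,X))<tol]
    return k[0]["mask"] if k else None
PC=[box(-58,58,-58,58,0,48)]
STAMP=[cyl(18,0,18),cyl(13,18,75)]
TRAY=[box(-80,80,-60,60,0,30)]
FENCE=[box(0,12,20,120,0,36),box(0,46,20,120,0,4),box(-70,10,118,130,0,36)]
def d2w(q,x,y,z=0): return place(np.array([[x,y,z]])/1000.,q)[0]
def w2d(q,X):
    c,s=np.cos(q[2]),np.sin(q[2]);a,b=X[0]-q[0],X[1]-q[1];return np.array([c*a+s*b,-s*a+c*b])*1000
E
python3 - <<'E'
from h import *
ps={c:cams.read_camera(c) for c in("scene","top")}
H=dict(fence_face=(0,70,18),cheek_face=(-30,118,18),bay_home=(-58,55,24),post=(8,0,0),latch_pivot=(-128,158,30),dock=(0,0,0))
g0=[.455,0.,np.pi-.08]
O=[]
for p in ps.values():
    for n,l in H.items():
        for k in cams.pinpoint(p,n):
            if np.linalg.norm(proj(p,d2w(g0,*l))-k["xy"])<12: O.append((p,l,np.array(k["xy"])));break
f=lambda q:np.concatenate([proj(p,d2w(q,*l))-u for p,l,u in O])
r=least_squares(f,g0,loss="soft_l1");print("dock pinpoints",r.x,np.round(f(r.x).reshape(-1,2),1).tolist())
# blue mask
bm={}
for c,p in ps.items():
    hsv=cv2.cvtColor(p["pixels"],cv2.COLOR_RGB2HSV);b=(hsv[...,0]>102)&(hsv[...,0]<125)&(hsv[...,1]>140)&(hsv[...,2]>40)
    z=np.zeros_like(b);u=proj(p,d2w(r.x,0,70,0)).astype(int);z[u[1]-40:u[1]+40,u[0]-40:u[0]+40]=1;bm[c]=b&(z>0)
print("dock top blue",fit([(ps["top"],bm["top"])],FENCE,r.x))
for n,parts,q0,yaw,t in [("pc",PC,(.534,.219,-1.57),True,"pc_center"),("stamp",STAMP,(.513,-.043),False,"stamp_center"),("tray",TRAY,(.533,-.309,0),True,"tray")]:
    ob={c:mask_near(p,t,[q0[0],q0[1],.02]) for c,p in ps.items()}
    for cs in(["scene"],["top"],["scene","top"]):
        o=[(ps[c],ob[c]) for c in cs if ob[c] is not None]
        if o: print(n,cs,fit(o,parts,q0,yaw))
E
```

```text
dock pinpoints [0.46047275 0.00441817 3.1687534 ] [[4.5, -0.9], [-2.1, -0.4], [1.0, 1.4], [1.0, -2.6], [0.2, 1.3], [2.1, -1.8], [1.0, -4.6], [-0.1, 1.0], [-1.2, 2.5], [0.4, -0.0], [2.4, 0.1]]
dock top blue (array([0.45824466, 0.00600149, 3.16942206]), np.float64(0.1925471525361655))
pc ['scene'] (array([ 0.53483128,  0.21793827, -1.6718107 ]), np.float64(0.09515182016440193))
pc ['top'] (array([ 0.5363308 ,  0.21710134, -1.63864549]), np.float64(0.04022988505747127))
pc ['scene', 'top'] (array([ 0.53606312,  0.21788788, -1.65354609]), np.float64(0.06990990899036781))
stamp ['scene'] (array([ 0.5111685 , -0.04189376]), np.float64(0.13960052105948761))
stamp ['top'] (array([ 0.51064725, -0.04289103]), np.float64(0.16253869969040247))
stamp ['scene', 'top'] (array([ 0.51074718, -0.04263641]), np.float64(0.16099966570412633))
tray ['scene'] (array([ 0.52909305, -0.3100808 ,  0.07906702]), np.float64(0.019825517993456887))
tray ['top'] (array([ 0.52875788, -0.31180054,  0.06181067]), np.float64(0.04882405477820784))
tray ['scene', 'top'] (array([ 0.52910043, -0.31038879,  0.07857116]), np.float64(0.03669880279177207))
```

```bash
cat >> h.py <<'E'
def post(q): return [cyl(8,0,70,8,0)]
LAMP=[box(-136,-100,-12,212,176,191)]
def overlay(p,items,crop,s,name):
    x0,x1,y0,y1=crop;im=cv2.resize(p["pixels"][y0:y1,x0:x1,::-1],None,fx=s,fy=s,interpolation=cv2.INTER_CUBIC)
    for parts,q,col in items:
        for P in parts:
            u=np.array([proj(p,X) for X in place(P,q)]);h=cv2.convexHull(((u+.5-[x0,y0])*s).astype(np.int32));cv2.polylines(im,[h],True,col,1)
    cv2.imwrite("pics/"+name,im)
E
python3 - <<'E'
from h import *
ims=[]
for c,cr in(("top",(260,490,120,260)),("scene",(130,400,130,290))):
    p=cams.read_camera(c)
    it=[]
    for q,col in(([.4582,.006,3.1694],(0,255,255)),):
        it+=[(FENCE+[cyl(8,0,70,8,0)]+LAMP+[cyl(22,0,6,-128,158)],q,col)]
    it+=[(PC,[.536,.2175,-1.645],(0,255,0)),(STAMP,[.5107,-.0426,0],(0,255,0)),(TRAY,[.529,-.310,.07],(0,255,0))]
    overlay(p,it,cr,2.9,c+"o.png");ims.append(cv2.imread("pics/"+c+"o.png"))
w=max(i.shape[1] for i in ims);ims=[cv2.copyMakeBorder(i,0,0,0,w-i.shape[1],0) for i in ims]
o=np.vstack(ims);o=cv2.resize(o,None,fx=600/o.shape[0],fy=600/o.shape[0]) if o.shape[0]>600 else o;cv2.imwrite("pics/o1.png",ims[0]);
E
```

```text
(no output)
```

View pics/topo.png

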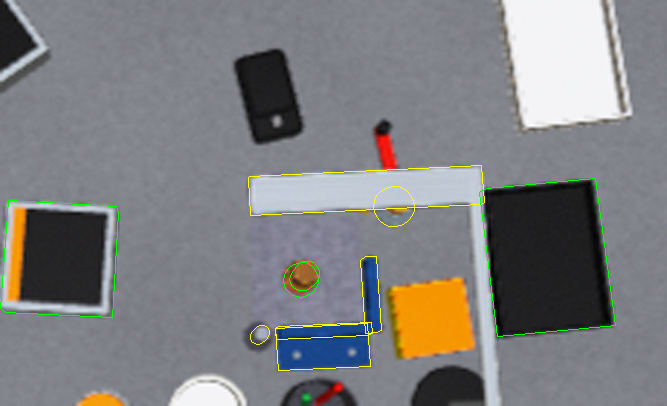

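View pics/sceneo.png

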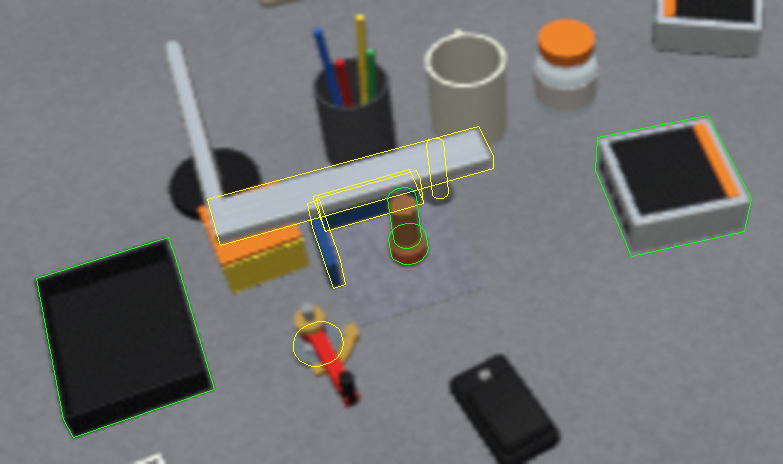

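```bash
cat >> h.py <<'E'
D=[.4582,.006,3.1694]
def moves(*T):
    """each target: (X(3), tool-y yaw or None). Prints total tool offset cm (at start orientation of that move) and roll."""
    s=robot.read_state();Rm=R.from_rotvec(s["orientation"]).as_matrix();X=np.array(s["tool_pos"]);print("t",round(s["t"],2),"pos",np.round(X,4),"tooly yaw",round(float(np.arctan2(Rm[1,1],Rm[0,1])),3),"z",np.round(Rm[:,2],3),"q",np.round(s["q"],2),"F",np.round(s["force"],1))
    for P,yaw in T:
        off=Rm.T@(np.array(P)-X)*100;roll=0
        if yaw is not None:
            roll=-((yaw-np.arctan2(Rm[1,1],Rm[0,1])+np.pi/2)%np.pi-np.pi/2)
        print(np.round(P,4),"offset",np.round(off,2),"|",round(float(np.linalg.norm(off)),2),"roll",round(float(roll),3))
        X=np.array(P);Rm=Rm@R.from_euler("z",roll).as_matrix()
E
python3 - <<'E'
from h import *
yd=D[2]-np.pi/2
moves(([.175,.573,.27],None),([.507,-.0426,.27],yd),([.507,-.0426,.042],None))
E
```

```text
t 3.1 pos [0.1749 0.574  0.2187] tooly yaw 1.275 z [ 0.  0. -1.] q [ 1.19  0.13  1.49 -0.    1.52 -0.09] F [1.  0.1 0.4]
[0.175 0.573 0.27 ] offset [-0.04 -0.09 -5.13] | 5.14 roll 0.0
[ 0.507  -0.0426  0.27  ] offset [-49.7  -49.21  -0.  ] | 69.94 roll -0.324
[ 0.507  -0.0426  0.042 ] offset [ 0.  -0.  22.8] | 22.8 roll 0.0
```

{"fn": "step_arm", "kwargs": {
  "deltas": [
    {"offset": [0,0,-5.1],"roll": 0},
    {"offset": [-3.55,-3.515,0],"roll": 0},
    {"offset": [-3.55,-3.515,0],"roll": 0},
    {"offset": [-3.55,-3.515,0],"roll": 0},
    {"offset": [-3.55,-3.515,0],"roll": 0},
    {"offset": [-3.55,-3.515,0],"roll": 0},
    {"offset": [-3.55,-3.515,0],"roll": 0},
    {"offset": [-3.55,-3.515,0],"roll": 0},
    {"offset": [-3.55,-3.515,0],"roll": 0},
    {"offset": [-3.55,-3.515,0],"roll": 0},
    {"offset": [-3.55,-3.515,0],"roll": 0},
    {"offset": [-3.55,-3.515,0],"roll": 0}
  ],
  "fingers": 9.3
}}

```text
t: 4.6
tool_pos: [0.4363, 0.0887, 0.27]
orientation: [0.463, 3.106, 0.001]
force: [0.5, 0.3, 0.3]
opening: 0.0928
```

{"fn": "step_arm", "kwargs": {
  "deltas": [
    {"offset": [-3.55,-3.515,0],"roll": 0},
    {"offset": [-3.55,-3.515,0],"roll": 0},
    {"offset": [-3.55,-3.515,0],"roll": 0},
    {"offset": [0,0,0],"roll": -0.162},
    {"offset": [0,0,0],"roll": -0.162},
    {"offset": [0,0,0],"roll": 0},
    {"offset": [0,0,0],"roll": 0}
  ]
}}

```text
t: 5.48
tool_pos: [0.5068, -0.0415, 0.2697]
orientation: [-0.039, 3.141, -0.0]
force: [0.5, -0.1, 0.1]
opening: 0.0927
```

```bash
python3 - <<'E'
from h import *
moves(([.507,-.0426,.27],D[2]-np.pi/2),([.507,-.0426,.042],None))
E
```

```text
t 5.47 pos [ 0.5068 -0.0415  0.2697] tooly yaw 1.596 z [ 0. -0. -1.] q [-0.18 -0.14  1.66 -0.    1.62 -1.78] F [ 0.5 -0.1  0.1]
[ 0.507  -0.0426  0.27  ] offset [-0.01 -0.11 -0.03] | 0.11 roll -0.003
[ 0.507  -0.0426  0.042 ] offset [ 0.   0.  22.8] | 22.8 roll 0.0
```

{"fn": "step_arm", "kwargs": {
  "deltas": [
    {"offset": [0,-0.1,4.0],"roll": 0},
    {"offset": [0,0,5.0],"roll": 0},
    {"offset": [0,0,5.0],"roll": 0},
    {"offset": [0,0,4.0],"roll": 0},
    {"offset": [0,0,3.0],"roll": 0},
    {"offset": [0,0,1.8],"roll": 0},
    {"offset": [0,0,0],"roll": 0}
  ]
}}

```text
t: 6.35
tool_pos: [0.5059, -0.0424, 0.0407]
orientation: [0.043, -3.139, -0.001]
force: [-0.3, 0.2, -0.0]
opening: 0.0933
```

{"fn": "step_arm", "kwargs": {
  "deltas": [
    {"offset": [0,0,0],"roll": 0},
    {"offset": [0,0,0],"roll": 0},
    {"offset": [0,0,0],"roll": 0},
    {"offset": [0,0,0],"roll": 0},
    {"offset": [0,0,0],"roll": 0},
    {"offset": [0,0,0],"roll": 0}
  ],
  "fingers": 1.5,
  "grip_force": 15
}}

```text
t: 7.1
tool_pos: [0.5069, -0.0427, 0.0416]
orientation: [0.044, -3.141, -0.0]
force: [0.8, -0.3, -0.6]
opening: 0.0377
```

{"fn": "step_arm", "kwargs": {
  "deltas": [
    {"offset": [0,0,-2.0],"roll": 0},
    {"offset": [0,0,-4.0],"roll": 0},
    {"offset": [0,0,-4.0],"roll": 0},
    {"offset": [0,0,-4.0],"roll": 0},
    {"offset": [0,0,-4.0],"roll": 0},
    {"offset": [0,0,-4.0],"roll": 0},
    {"offset": [0,0,-2.0],"roll": 0},
    {"offset": [0,0,0],"roll": 0}
  ]
}}

```text
t: 8.1
tool_pos: [0.5076, -0.0428, 0.2827]
orientation: [-0.044, 3.139, -0.001]
force: [-0.7, 0.8, -0.7]
opening: 0.0153
```

```bash
python3 - <<'E'
from h import *
moves(([.529,-.310,.285],D[2]),([.529,-.310,.047],None))
E
```

```text
t 8.1 pos [ 0.5076 -0.0428  0.2827] tooly yaw 1.599 z [ 0.002 -0.    -1.   ] q [-0.18 -0.14  1.64 -0.    1.64 -1.78] F [-0.7  0.8 -0.7]
[ 0.529 -0.31   0.285] offset [ -1.39 -26.77  -0.22] | 26.81 roll -1.57
[ 0.529 -0.31   0.047] offset [-1.00e-02  6.00e-02  2.38e+01] | 23.8 roll 0.0
```

```bash
python3 - <<'E'
from h import *
ps={c:cams.read_camera(c) for c in("scene","top")}
ob=[(p,m) for p in ps.values() if (m:=mask_near(p,"stamp_center",[.51,-.043,.037],40)) is not None]
for o in ob: print(fit([o],STAMP,(.511,-.043),False))
overlay(ps["scene"],[(STAMP,[.5107,-.0426,0],(0,255,0))],(130,400,100,290),2.9,"s2.png")
E
```

```text
(array([ 0.51459207, -0.04206417]), np.float64(0.15964718853362736))
```

View pics/s2.png

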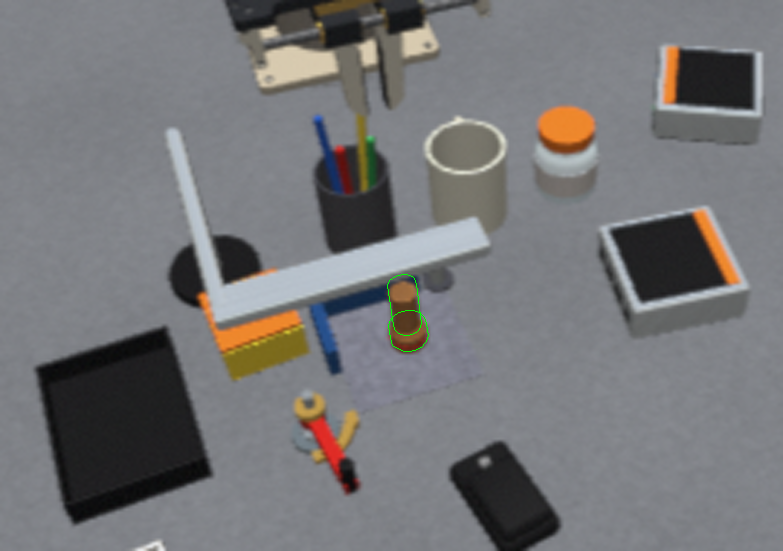

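The stamp still stands at (405,320); the fingers hadn't closed before the lift, so they need more time. I'll redo it with the fingers partly closed beforehand.

{"fn": "step_arm", "kwargs": {
  "deltas": [
    {"offset": [0,0,0],"roll": 0},
    {"offset": [0,0,0],"roll": 0},
    {"offset": [0,0,3.0],"roll": 0},
    {"offset": [0,0,4.0],"roll": 0},
    {"offset": [0,0,4.0],"roll": 0},
    {"offset": [0,0,4.0],"roll": 0},
    {"offset": [0,0,4.0],"roll": 0},
    {"offset": [0,0,3.5],"roll": 0},
    {"offset": [0,0,1.5],"roll": 0},
    {"offset": [0,0,0],"roll": 0}
  ],
  "fingers": 6
}}

```text
t: 9.55
tool_pos: [0.5062, -0.0425, 0.041]
orientation: [0.044, -3.139, -0.001]
force: [-0.1, -0.8, 0.5]
opening: 0.0596
```

{"fn": "step_arm", "kwargs": {
  "deltas": [
    {"offset": [0,0,0],"roll": 0},
    {"offset": [0,0,0],"roll": 0},
    {"offset": [0,0,0],"roll": 0},
    {"offset": [0,0,0],"roll": 0},
    {"offset": [0,0,0],"roll": 0},
    {"offset": [0,0,0],"roll": 0},
    {"offset": [0,0,0],"roll": 0},
    {"offset": [0,0,0],"roll": 0}
  ],
  "fingers": 1.5,
  "grip_force": 15
}}

```text
t: 10.55
tool_pos: [0.5072, -0.0428, 0.042]
orientation: [-0.044, 3.141, -0.0]
force: [0.2, -0.7, 5.3]
opening: 0.025
```

{"fn": "step_arm", "kwargs": {
  "deltas": [
    {"offset": [0,0,-2.0],"roll": 0},
    {"offset": [0,0,-4.0],"roll": 0},
    {"offset": [0,0,-4.5],"roll": 0},
    {"offset": [0,0,-4.5],"roll": 0},
    {"offset": [0,0,-4.5],"roll": 0},
    {"offset": [0,0,-3.5],"roll": 0},
    {"offset": [0,0,-1.5],"roll": 0},
    {"offset": [-0.2,-2.6,0],"roll": 0},
    {"offset": [-0.3,-4.5,0],"roll": 0},
    {"offset": [-0.3,-4.8,0],"roll": 0},
    {"offset": [-0.3,-4.8,0],"roll": 0},
    {"offset": [-0.2,-4.8,0],"roll": 0}
  ]
}}

```text
t: 12.05
tool_pos: [0.5253, -0.2583, 0.2844]
orientation: [0.044, -3.139, -0.003]
force: [-0.2, 0.1, -1.2]
opening: 0.0252
```

{"fn": "step_arm", "kwargs": {
  "deltas": [
    {"offset": [-0.1,-3.6,0],"roll": 0},
    {"offset": [0,-1.6,0],"roll": 0},
    {"offset": [0,0,0],"roll": 0.1},
    {"offset": [0,0,0],"roll": 0.17},
    {"offset": [0,0,0],"roll": 0.18},
    {"offset": [0,0,0],"roll": 0.18},
    {"offset": [0,0,0],"roll": 0.18},
    {"offset": [0,0,0],"roll": 0.18},
    {"offset": [0,0,0],"roll": 0.18},
    {"offset": [0,0,0],"roll": 0.18},
    {"offset": [0,0,0],"roll": 0.17},
    {"offset": [0,0,0],"roll": 0.05}
  ]
}}

```text
t: 13.55
tool_pos: [0.5283, -0.3079, 0.2855]
orientation: [-2.19, -2.249, -0.0]
force: [0.2, -0.1, -0.6]
opening: 0.0253
```

```bash
python3 - <<'E'
from h import *
print(robot.read_state()["opening"])
moves(([.529,-.310,.27],D[2]),([.529,-.310,.047],None))
p=cams.read_camera("scene")
overlay(p,[(TRAY,[.529,-.31,.07],(0,255,0))],(60,330,100,290),2.9,"s3.png")
E
```

```text
0.025346425860228883
t 13.55 pos [ 0.5283 -0.3079  0.2855] tooly yaw 0.027 z [-0.001  0.001 -1.   ] q [-0.61  0.15  1.35  0.    1.65 -0.64] F [ 0.2 -0.1 -0.6]
[ 0.529 -0.31   0.27 ] offset [-0.21  0.06  1.55] | 1.57 roll -0.001
[ 0.529 -0.31   0.047] offset [-0.03  0.03 22.3 ] | 22.3 roll 0.0
```

View pics/s3.png

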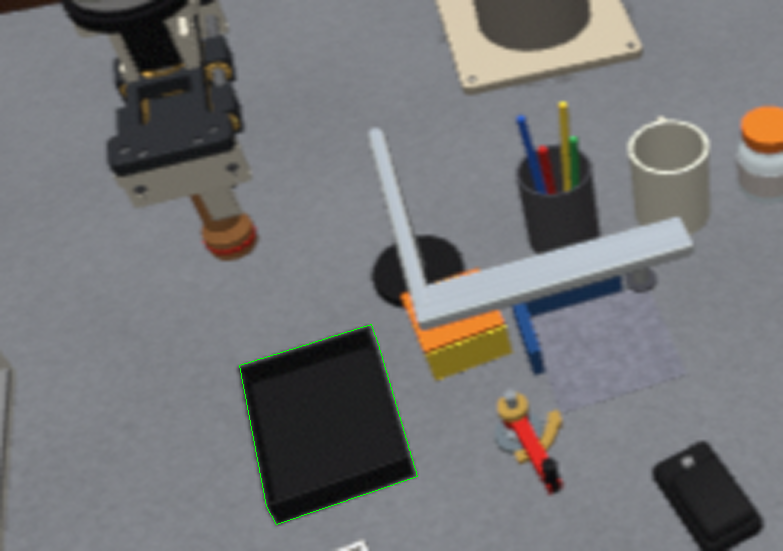

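The stamp is held upright above the tray, so I lower it.

{"fn": "step_arm", "kwargs": {
  "deltas": [
    {"offset": [-0.4,0.1,3.0],"roll": 0},
    {"offset": [0,0,4.5],"roll": 0},
    {"offset": [0,0,5.0],"roll": 0},
    {"offset": [0,0,4.5],"roll": 0},
    {"offset": [0,0,3.5],"roll": 0},
    {"offset": [0,0,1.8],"roll": 0},
    {"offset": [0,0,0.8],"roll": 0},
    {"offset": [0,0,0.5],"roll": 0},
    {"offset": [0,0,0.2],"roll": 0},
    {"offset": [0,0,0],"roll": 0}
  ]
}}

```text
t: 14.85
tool_pos: [0.53, -0.3135, 0.0496]
orientation: [2.188, 2.252, 0.0]
force: [0.2, -0.1, -1.1]
opening: 0.0252
```

{"fn": "step_arm", "kwargs": {
  "deltas": [
    {"offset": [0,0,0.2],"roll": 0},
    {"offset": [0,0,0.1],"roll": 0},
    {"offset": [0,0,0],"roll": 0}
  ]
}}

```text
t: 15.22
tool_pos: [0.5297, -0.3133, 0.0461]
orientation: [2.189, 2.253, 0.0]
force: [-1.0, 0.6, 2.7]
opening: 0.0249
```

{"fn": "step_arm", "kwargs": {
  "deltas": [
    {"offset": [0,0,0],"roll": 0},
    {"offset": [0,0,0],"roll": 0},
    {"offset": [0,0,0],"roll": 0},
    {"offset": [0,0,0],"roll": 0},
    {"offset": [0,0,0],"roll": 0},
    {"offset": [0,0,-2],"roll": 0},
    {"offset": [0,0,-4],"roll": 0},
    {"offset": [0,0,-5],"roll": 0},
    {"offset": [0,0,-5],"roll": 0},
    {"offset": [0,0,-5],"roll": 0},
    {"offset": [0,0,-3],"roll": 0}
  ],
  "fingers": 6
}}

```text
t: 16.6
tool_pos: [0.5302, -0.3136, 0.2913]
orientation: [2.185, 2.249, 0.001]
force: [0.9, -0.1, -0.5]
opening: 0.0601
```

```bash
python3 - <<'E'
from h import *
ps={c:cams.read_camera(c) for c in("scene","top")}
for c,p in ps.items():
    m=mask_near(p,"stamp_center",[.53,-.313,.04],30)
    if m is not None: print(c,fit([(p,m)],[cyl(18,4,22),cyl(13,22,79)],(.53,-.313),False))
q=[.536,.2175,-1.645]
for l in [(-58,-58),(-58,58),(58,-58),(58,58)]:
    print(l,w2d(D,d2w(q,*l)).round(0))
print(w2d(D,q))
moves()
E
```

```text
scene (array([ 0.53007042, -0.32172659]), np.float64(0.0763101983002833))
top (array([ 0.52629157, -0.32187788]), np.float64(0.18519953506392872))
(-58, -58) [ -32. -273.]
(-58, 58) [-147. -261.]
(58, -58) [ -20. -157.]
(58, 58) [-135. -146.]
[ -83.65041842 -209.25510149]
t 16.8 pos [ 0.5298 -0.3133  0.287 ] tooly yaw 0.029 z [ 0.002 -0.001 -1.   ] q [-0.62  0.15  1.34 -0.    1.65 -0.65] F [ 0.6  1.1 -0.7]
```

```bash
python3 - <<'E'
from h import *
moves((d2w(D,-172,-209,287),None),(d2w(D,-172,-209,287),D[2]+np.pi/2),(d2w(D,-172,-209,20),None),(d2w(D,-103.5,-209,20),None))
E
```

```text
t 16.8 pos [ 0.5298 -0.3133  0.287 ] tooly yaw 0.029 z [ 0.002 -0.001 -1.   ] q [-0.62  0.15  1.34 -0.    1.65 -0.65] F [ 0.6  1.1 -0.7]
[0.6243 0.2197 0.287 ] offset [ 5.3e+01  1.1e+01 -5.0e-02] | 54.13 roll 0.0
[0.6243 0.2197 0.287 ] offset [0. 0. 0.] | 0.0 roll -1.57
[0.6243 0.2197 0.02  ] offset [ 0.05  0.04 26.7 ] | 26.7 roll 0.0
[0.5558 0.2178 0.02  ] offset [ 6.85 -0.   -0.01] | 6.85 roll 0.0
```

{"fn": "step_arm", "kwargs": {
  "deltas": [
    {"offset": [4.0,0.8,0],"roll": 0},
    {"offset": [5.5,1.14,0],"roll": 0},
    {"offset": [5.5,1.14,0],"roll": 0},
    {"offset": [5.5,1.14,0],"roll": 0},
    {"offset": [5.5,1.14,0],"roll": 0},
    {"offset": [5.5,1.14,0],"roll": 0},
    {"offset": [5.5,1.14,0],"roll": 0},
    {"offset": [5.5,1.14,0],"roll": 0},
    {"offset": [5.5,1.14,0],"roll": 0},
    {"offset": [5.0,1.08,0],"roll": 0},
    {"offset": [0,0,0],"roll": 0}
  ],
  "fingers": 9.3
}}

```text
t: 18.18
tool_pos: [0.6227, 0.2234, 0.2825]
orientation: [-2.182, -2.256, 0.005]
force: [-0.3, -0.7, -0.2]
opening: 0.0927
```

{"fn": "step_arm", "kwargs": {
  "deltas": [
    {"offset": [0,0,1],"roll": -0.17},
    {"offset": [0,0,1.8],"roll": -0.175},
    {"offset": [0,0,1.8],"roll": -0.175},
    {"offset": [0,0,1.8],"roll": -0.175},
    {"offset": [0,0,1.8],"roll": -0.175},
    {"offset": [0,0,1.8],"roll": -0.175},
    {"offset": [0,0,1.8],"roll": -0.175},
    {"offset": [0,0,1.8],"roll": -0.175},
    {"offset": [0,0,1.8],"roll": -0.175},
    {"offset": [0,0,0],"roll": 0}
  ]
}}

```text
t: 19.42
tool_pos: [0.6219, 0.2182, 0.1283]
orientation: [0.041, -3.136, 0.003]
force: [-0.5, -0.5, -0.1]
opening: 0.0931
```

```bash
python3 - <<'E'
from h import *
moves((d2w(D,-172,-209,20),D[2]+np.pi/2),(d2w(D,-103.5,-209,20),None))
E
```

```text
t 19.43 pos [0.6219 0.2182 0.1283] tooly yaw 1.597 z [-0.006 -0.002 -1.   ] q [ 0.26  0.35  1.4  -0.    1.4  -1.34] F [-0.5 -0.5 -0.1]
[0.6243 0.2197 0.02  ] offset [-0.31  0.16 10.83] | 10.83 roll -0.002
[0.5558 0.2178 0.02  ] offset [ 6.85 -0.    0.04] | 6.85 roll 0.0
```

{"fn": "step_arm", "kwargs": {
  "deltas": [
    {"offset": [-0.3,0.1,3],"roll": 0},
    {"offset": [0,0,4],"roll": 0},
    {"offset": [0,0,2.8],"roll": 0},
    {"offset": [0,0,1],"roll": 0},
    {"offset": [0,0,0],"roll": 0},
    {"offset": [1,0,0],"roll": 0},
    {"offset": [1,0,0],"roll": 0},
    {"offset": [0.9,0,0],"roll": 0},
    {"offset": [0.9,0,0],"roll": 0},
    {"offset": [0.8,0,0],"roll": 0},
    {"offset": [0.8,0,0],"roll": 0},
    {"offset": [0.7,0,0],"roll": 0}
  ]
}}

```text
t: 20.92
tool_pos: [0.5673, 0.2193, 0.0252]
orientation: [-0.045, 3.137, 0.0]
force: [5.1, 0.6, 3.4]
opening: 0.093
```

{"fn": "step_arm", "kwargs": {
  "deltas": [
    {"offset": [0.4,0,0],"roll": 0},
    {"offset": [0.3,0,0],"roll": 0},
    {"offset": [0,0,0],"roll": 0}
  ]
}}

```text
t: 21.3
tool_pos: [0.56, 0.2191, 0.0249]
orientation: [-0.045, 3.139, 0.0]
force: [6.0, 0.2, 2.8]
opening: 0.0929
```

```bash
cat >> h.py <<'E'
def seepc(q0,cs=("scene","top"),name=None,d=.02):
    ps={c:cams.read_camera(c) for c in cs};out=[]
    for c,p in ps.items():
        m=mask_near(p,"pc_center",[q0[0],q0[1],.024],30)
        if m is None: print(c,"no mask");continue
        q,f=fit([(p,m)],PC,q0,True,d);a=((q[2]-D[2]+np.pi)%(2*np.pi)-np.pi);print(c,"pc dock",w2d(D,q).round(1),"ang deg",round(np.degrees(a),1),"cost",round(f,3));out.append(q)
    return ps,out
E
python3 - <<'E'
from h import *
moves()
print("tool dock",w2d(D,robot.read_state()["tool_pos"]))
seepc([.5,.215,-1.545])
E
```

```text
t 21.3 pos [0.56   0.2191 0.0249] tooly yaw 1.599 z [ 0.003  0.    -1.   ] q [ 0.29  0.3   1.66 -0.    1.18 -1.31] F [6.  0.2 2.8]
tool dock [-107.6509628  -210.17827723]
scene pc dock [ -38.  -201.5] ang deg 94.0 cost 0.64
top pc dock [ -28.7 -207.3] ang deg 101.1 cost 0.273
```

{"fn": "step_arm", "kwargs": {
  "deltas": [
    {"offset": [-2,0,0],"roll": 0},
    {"offset": [0,0,-4],"roll": 0},
    {"offset": [0,0,-5],"roll": 0},
    {"offset": [0,4,-4],"roll": 0},
    {"offset": [0,5,0],"roll": 0},
    {"offset": [0,4,0],"roll": 0},
    {"offset": [0,1,0],"roll": 0}
  ],
  "fingers": 7
}}

```text
t: 22.38
tool_pos: [0.5731, 0.3613, 0.1522]
orientation: [0.048, -3.138, 0.002]
force: [-0.1, -0.5, -1.1]
opening: 0.0699
```

```bash
python3 - <<'E'
from h import *
ps,o=seepc([.5,.215,-1.545])
yd=D[2]
moves((d2w(D,-38,-305,150),None),(d2w(D,-38,-305,150),yd),(d2w(D,-38,-305,22),None),(d2w(D,-38,-140,22),None))
E
```

```text
scene pc dock [ -37.7 -204.3] ang deg 91.4 cost 0.055
top pc dock [ -37.3 -202.6] ang deg 91.2 cost 0.05
t 22.57 pos [0.5747 0.3583 0.1528] tooly yaw 1.599 z [-0.002 -0.001 -1.   ] q [ 0.48  0.37  1.32 -0.    1.45 -1.12] F [ 0.  -0.8 -0.6]
[0.4877 0.3119 0.15  ] offset [ 8.83 -4.39  0.3 ] | 9.86 roll 0.0
[0.4877 0.3119 0.15  ] offset [0. 0. 0.] | 0.0 roll -1.571
[0.4877 0.3119 0.022 ] offset [-0.02 -0.02 12.8 ] | 12.8 roll 0.0
[0.4923 0.147  0.022 ] offset [16.5  -0.    0.02] | 16.5 roll 0.0
```

{"fn": "step_arm", "kwargs": {
  "deltas": [
    {"offset": [4.4,-2.2,0],"roll": 0},
    {"offset": [4.4,-2.2,0],"roll": 0},
    {"offset": [0,0,0],"roll": 0.18},
    {"offset": [0,0,0],"roll": 0.18},
    {"offset": [0,0,0],"roll": 0.18},
    {"offset": [0,0,0],"roll": 0.18},
    {"offset": [0,0,0],"roll": 0.18},
    {"offset": [0,0,0],"roll": 0.18},
    {"offset": [0,0,0],"roll": 0.18},
    {"offset": [0,0,0],"roll": 0.18},
    {"offset": [0,0,0],"roll": 0.13},
    {"offset": [0,0,0],"roll": 0}
  ]
}}

```text
t: 24.08
tool_pos: [0.4886, 0.3116, 0.1535]
orientation: [2.19, 2.252, -0.001]
force: [-0.0, 0.3, 0.4]
opening: 0.0703
```

```bash
python3 - <<'E'
from h import *
moves((d2w(D,-38,-305,22),D[2]),(d2w(D,-38,-140,22),None))
E
```

```text
t 24.07 pos [0.4886 0.3116 0.1535] tooly yaw 0.028 z [-0. -0. -1.] q [ 0.48  0.11  1.63 -0.    1.4   0.45] F [-0.   0.3  0.4]
[0.4877 0.3119 0.022 ] offset [ 0.04 -0.08 13.15] | 13.15 roll 0.0
[0.4923 0.147  0.022 ] offset [-1.65e+01 -0.00e+00  1.00e-02] | 16.5 roll 0.0
```

{"fn": "step_arm", "kwargs": {
  "deltas": [
    {"offset": [0,0,4.5],"roll": 0},
    {"offset": [0,0,4.5],"roll": 0},
    {"offset": [0,0,3.1],"roll": 0},
    {"offset": [0,0,1.0],"roll": 0},
    {"offset": [-1.0,0,0],"roll": 0},
    {"offset": [-1.5,0,0],"roll": 0},
    {"offset": [-1.5,0,0],"roll": 0},
    {"offset": [-1.5,0,0],"roll": 0},
    {"offset": [-1.5,0,0],"roll": 0},
    {"offset": [-1.5,0,0],"roll": 0},
    {"offset": [-1.5,0,0],"roll": 0},
    {"offset": [-1.5,0,0],"roll": 0}
  ]
}}

```text
t: 25.58
tool_pos: [0.4931, 0.1982, 0.0244]
orientation: [2.189, 2.253, 0.006]
force: [0.3, 5.6, 3.8]
opening: 0.0697
```

{"fn": "step_arm", "kwargs": {
  "deltas": [
    {"offset": [-1.5,0,0],"roll": 0},
    {"offset": [-1.4,0,0],"roll": 0},
    {"offset": [-1.0,0,0],"roll": 0},
    {"offset": [0,0,0],"roll": 0}
  ]
}}

```text
t: 26.08
tool_pos: [0.4934, 0.158, 0.0234]
orientation: [2.189, 2.252, 0.001]
force: [0.2, 0.8, 0.9]
opening: 0.0703
```

{"fn": "step_arm", "kwargs": {
  "deltas": [
    {"offset": [3.0,0,0],"roll": 0},
    {"offset": [3.0,0,0],"roll": 0},
    {"offset": [3.0,0,0],"roll": 0},
    {"offset": [2.0,3,0],"roll": 0},
    {"offset": [0,2,0],"roll": 0},
    {"offset": [0,0,0],"roll": 0}
  ],
  "fingers": 0
}}

```text
t: 26.82
tool_pos: [0.5404, 0.2703, 0.0225]
orientation: [2.189, 2.253, -0.0]
force: [-1.0, -0.4, 0.4]
opening: 0.0144
```

```bash
python3 - <<'E'
from h import *
ps,o=seepc([.5,.08,-1.545])
print("tool dock",w2d(D,robot.read_state()["tool_pos"]))
moves()
E
```

```text
scene pc dock [-39.8 -84. ] ang deg 89.2 cost 0.121
top pc dock [-37.9 -83.9] ang deg 89.9 cost 0.044
tool dock [ -87.73566277 -261.66265267]
t 27.02 pos [0.5386 0.27   0.0222] tooly yaw 0.029 z [-0.001 -0.001 -1.   ] q [ 0.38  0.31  1.65 -0.    1.18  0.35] F [0.9 0.  0.1]
```

{"fn": "step_arm", "kwargs": {
  "deltas": [
    {"offset": [-4.5,-1.8,0],"roll": 0},
    {"offset": [-4.5,-1.8,0],"roll": 0},
    {"offset": [-0.7,-0.2,0],"roll": 0},
    {"offset": [-1.1,0,0],"roll": 0},
    {"offset": [-1.1,0,0],"roll": 0},
    {"offset": [-1.1,0.05,0],"roll": 0},
    {"offset": [-0.8,0.8,0],"roll": 0},
    {"offset": [-0.5,1.1,0],"roll": 0},
    {"offset": [-0.5,1.1,0],"roll": 0},
    {"offset": [-0.8,0.85,0],"roll": 0},
    {"offset": [-0.8,0.85,0],"roll": 0},
    {"offset": [-0.8,0.8,0],"roll": 0}
  ],
  "fingers": 0
}}

```text
t: 28.52
tool_pos: [0.5642, 0.0995, 0.0234]
orientation: [2.187, 2.253, 0.005]
force: [3.2, 3.8, -1.0]
opening: 0.0005
```

```bash
python3 - <<'E'
from h import *
print("tool dock",w2d(D,robot.read_state()["tool_pos"]));moves()
ps,o=seepc([.5,.03,-2.1])
E
```

```text
tool dock [-108.54395978  -90.50224958]
t 28.52 pos [0.5642 0.0995 0.0234] tooly yaw 0.03 z [ 0.003  0.001 -1.   ] q [0.08 0.23 1.74 0.   1.16 0.05] F [ 3.2  3.8 -1. ]
scene pc dock [-60.1 -29.5] ang deg 60.4 cost 0.213
top pc dock [-60.7 -30.1] ang deg 51.8 cost 0.568
```

{"fn": "step_arm", "kwargs": {
  "deltas": [
    {"offset": [-0.95,0.65,0],"roll": 0},
    {"offset": [-0.95,0.65,0],"roll": 0},
    {"offset": [-0.7,0.35,0],"roll": 0},
    {"offset": [-0.6,0.25,0],"roll": 0},
    {"offset": [0,0,0],"roll": 0}
  ]
}}

```text
t: 29.35
tool_pos: [0.5838, 0.0671, 0.0232]
orientation: [2.188, 2.252, 0.003]
force: [5.5, 1.2, -0.6]
opening: 0.0006
```

```bash
python3 - <<'E'
from h import *
print("tool dock",w2d(D,robot.read_state()["tool_pos"]));moves()
ps,o=seepc([.525,.02,-2.4])
E
```

```text
tool dock [-127.27955083  -57.56943462]
t 29.35 pos [0.5838 0.0671 0.0232] tooly yaw 0.029 z [ 0.003 -0.    -1.   ] q [ 0.03  0.27  1.7  -0.    1.17 -0.  ] F [ 5.5  1.2 -0.6]
scene pc dock [-64.3  -7.8] ang deg 44.8 cost 0.293
top pc dock [-59.8 -10.2] ang deg 40.6 cost 0.571
```

{"fn": "step_arm", "kwargs": {
  "deltas": [
    {"offset": [3,1,0],"roll": 0},
    {"offset": [2,0,-5],"roll": 0},
    {"offset": [0,0,-6],"roll": 0},
    {"offset": [0,0,-6],"roll": 0},
    {"offset": [0,0,-6],"roll": 0},
    {"offset": [-1,-3,-2],"roll": 0},
    {"offset": [-2,-5,0],"roll": 0},
    {"offset": [-2,-5,0],"roll": 0},
    {"offset": [-2,-5,0],"roll": 0},
    {"offset": [-2,-5,0],"roll": 0},
    {"offset": [-1,-3,0],"roll": 0},
    {"offset": [0,-2,0],"roll": 0}
  ]
}}

```text
t: 31.05
tool_pos: [0.3123, 0.0089, 0.2726]
orientation: [2.19, 2.251, -0.001]
force: [-0.2, 0.9, 0.8]
opening: 0.0004
```

{"fn": "step_arm", "kwargs": {
  "deltas": [
    {"offset": [0,-2,0],"roll": 0},
    {"offset": [0,-2,0],"roll": 0},
    {"offset": [0,-2,0],"roll": 0}
  ]
}}

```text
t: 31.42
tool_pos: [0.2611, 0.0081, 0.2742]
orientation: [-2.185, -2.248, 0.011]
force: [-13.6, 0.5, 7.3]
opening: 0.0003
```

```bash
python3 - <<'E'
from h import *
moves()
ps,o=seepc([.525,.02,-2.4])
E
```

```text
t 31.43 pos [0.2611 0.0081 0.2742] tooly yaw 0.029 z [-0.01  -0.001 -1.   ] q [-0.16 -0.89  2.17 -0.    1.88 -0.19] F [-13.6   0.5   7.3]
scene pc dock [-65.1 -13.9] ang deg 36.5 cost 0.106
top pc dock [-64.5 -11.8] ang deg 34.9 cost 0.047
```

{"fn": "step_arm", "kwargs": {
  "deltas": [
    {"offset": [0,-2,0],"roll": 0},
    {"offset": [0,-2,0],"roll": 0}
  ]
}}

```text
t: 31.88
tool_pos: [0.2498, 0.0081, 0.2806]
orientation: [-2.17, -2.235, 0.042]
force: [0.6, -0.2, -0.1]
opening: 0.0005
```

```bash
python3 - <<'E'
from h import *
moves()
E
```

```text
t 31.88 pos [0.2498 0.0081 0.2806] tooly yaw 0.029 z [-0.038 -0.001 -0.999] q [-0.16 -0.89  2.16 -0.01  1.91 -0.19] F [ 0.6 -0.2 -0.1]
```

Driving past the inner reach limit tilts the tool the way I need (tips towards the robot), so I'll push on with that.

{"fn": "step_arm", "kwargs": {
  "deltas": [
    {"offset": [0,-6,0],"roll": 0},
    {"offset": [0,-6,0],"roll": 0},
    {"offset": [0,-6,0],"roll": 0},
    {"offset": [0,0,0],"roll": 0}
  ]
}}

```text
t: 32.38
tool_pos: [0.1954, 0.0072, 0.3261]
orientation: [-2.11, -2.173, 0.172]
force: [0.9, -0.1, -1.2]
opening: 0.0005
```

```bash
python3 - <<'E'
from h import *
moves()
E
```

```text
t 32.38 pos [0.1954 0.0072 0.3261] tooly yaw 0.029 z [-0.155 -0.006 -0.988] q [-0.17 -0.89  2.08 -0.04  2.11 -0.21] F [ 0.9 -0.1 -1.2]
```

{"fn": "step_arm", "kwargs": {
  "deltas": [
    {"offset": [0,0.8,4],"roll": 0},
    {"offset": [0,0.8,4],"roll": 0},
    {"offset": [0,0.8,4],"roll": 0},
    {"offset": [0,-5,1],"roll": 0},
    {"offset": [0,-5,1],"roll": 0},
    {"offset": [0,0,0],"roll": 0}
  ]
}}

```text
t: 33.12
tool_pos: [0.1835, 0.0076, 0.2084]
orientation: [-2.065, -2.126, 0.259]
force: [0.1, 0.4, -0.8]
opening: 0.0007
```

```bash
python3 - <<'E'
from h import *
moves()
E
```

```text
t 33.12 pos [0.1835 0.0076 0.2084] tooly yaw 0.029 z [-0.238 -0.009 -0.971] q [-0.15 -0.89  2.31 -0.05  1.96 -0.19] F [ 0.1  0.4 -0.8]
```

{"fn": "step_arm", "kwargs": {
  "deltas": [
    {"offset": [0,-5,1.5],"roll": 0},
    {"offset": [0,-5,1.5],"roll": 0},
    {"offset": [0,0,0],"roll": 0}
  ]
}}

```text
t: 33.5
tool_pos: [0.1559, 0.008, 0.2062]
orientation: [-2.022, -2.082, 0.337]
force: [0.2, 0.0, 0.2]
opening: 0.0001
```

```bash
python3 - <<'E'
from h import *
moves()
E
```

```text
t 33.5 pos [0.1559 0.008  0.2062] tooly yaw 0.029 z [-0.313 -0.012 -0.95 ] q [-0.14 -0.89  2.33 -0.06  2.02 -0.19] F [0.2 0.  0.2]
```

{"fn": "step_arm", "kwargs": {
  "deltas": [
    {"offset": [0,-5,1.5],"roll": 0},
    {"offset": [0,0,0],"roll": 0}
  ]
}}

```text
t: 33.75
tool_pos: [0.1428, 0.0084, 0.2088]
orientation: [-2.002, -2.061, 0.373]
force: [1.0, 1.1, 0.4]
opening: 0.0005
```

{"fn": "step_arm", "kwargs": {
  "deltas": [
    {"offset": [0,-5,1.5],"roll": 0},
    {"offset": [0,0,0],"roll": 0}
  ]
}}

```text
t: 34.0
tool_pos: [0.13, 0.009, 0.2133]
orientation: [-1.981, -2.04, 0.409]
force: [0.1, 0.0, 0.7]
opening: 0.0005
```

```bash
python3 - <<'E'
from h import *
p=cams.read_camera("top");save(p,"t4.png")
q=[*d2w(D,-65,-12.5)[:2],D[2]+np.radians(35.5)]
overlay(p,[(PC,q,(0,255,0)),(FENCE+LAMP,D,(0,255,255))],(250,500,110,310),2.9,"t4o.png")
moves()
E
```

```text
t 34.05 pos [0.1304 0.009  0.2132] tooly yaw 0.029 z [-0.38  -0.016 -0.925] q [-0.13 -0.89  2.33 -0.08  2.09 -0.19] F [0.5 0.1 0.7]
```

View pics/t4o.png

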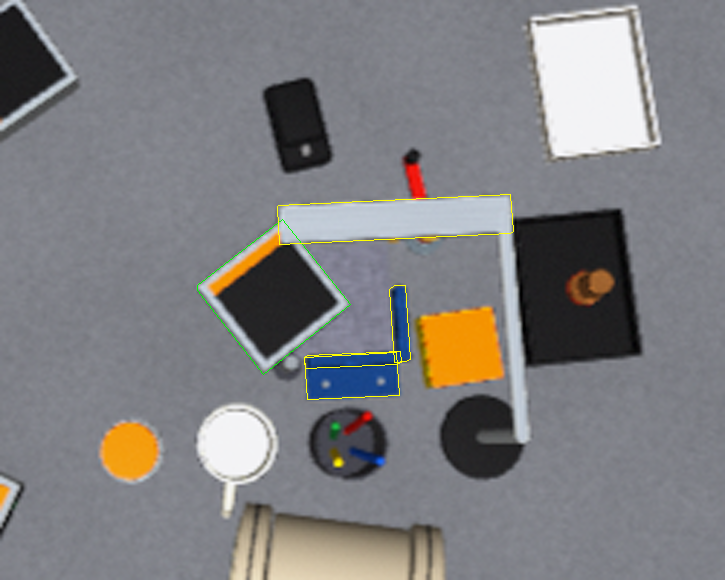

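The computer sits against the post at (275,290) in the crop, front up-left, and the stamp stands in the tray. One more tilt row, then I'll roll.

{"fn": "step_arm", "kwargs": {
  "deltas": [
    {"offset": [0,-5,1.5],"roll": 0},
    {"offset": [0,3,-4],"roll": 0},
    {"offset": [0,5,-3],"roll": 0},
    {"offset": [0,5,-2],"roll": 0},
    {"offset": [0,5,0],"roll": 0},
    {"offset": [0,5,0],"roll": 0},
    {"offset": [0,5,0],"roll": 0},
    {"offset": [0,2,0],"roll": 0},
    {"offset": [0,0,0],"roll": 0}
  ]
}}

```text
t: 35.17
tool_pos: [0.4277, 0.0191, 0.1764]
orientation: [-1.959, -2.018, 0.446]
force: [-0.3, 0.9, 0.1]
opening: 0.0009
```

```bash
python3 - <<'E'
from h import *
s=robot.read_state();Rm=R.from_rotvec(s["orientation"]).as_matrix();print(Rm.round(3))
moves((d2w(D,-185,-75,300),None))
R2=Rm@R.from_euler("z",np.pi/2).as_matrix();print("after +90: world->tool for 1cm dock x,y,z:")
for v in((1,0,0),(0,1,0),(0,0,1)):
    w=(d2w(D,*v)-d2w(D,0,0))*1000;w[2]=v[2];print(v,(R2.T@w).round(3))
E
```

```text
[[-0.031  0.909 -0.416]
 [ 1.     0.026 -0.018]
 [-0.005 -0.417 -0.909]]
t 35.17 pos [0.4277 0.0191 0.1764] tooly yaw 0.028 z [-0.416 -0.018 -0.909] q [-0.04  0.14  1.62 -0.04  1.81 -0.07] F [-0.3  0.9  0.1]
[0.641  0.0861 0.3   ] offset [  5.98  14.41 -20.23] | 25.55 roll 0.0
after +90: world->tool for 1cm dock x,y,z:
(1, 0, 0) [-0.909 -0.003  0.417]
(0, 1, 0) [-0.     1.     0.006]
(0, 0, 1) [-0.417  0.005 -0.909]
```

{"fn": "step_arm", "kwargs": {
  "deltas": [
    {"offset": [0.6,1.4,-5.0],"roll": 0},
    {"offset": [1.2,3.0,-5.0],"roll": 0},
    {"offset": [1.4,3.4,-4.0],"roll": 0},
    {"offset": [1.4,3.3,-3.2],"roll": 0},
    {"offset": [1.4,3.3,-3.0],"roll": 0}
  ]
}}

```text
t: 35.8
tool_pos: [0.6411, 0.0867, 0.304]
orientation: [-1.962, -2.021, 0.442]
force: [1.4, 0.4, 0.1]
opening: 0.0004
```

{"fn": "step_arm", "kwargs": {
  "deltas": [
    {"offset": [0,0,0],"roll": 0.17},
    {"offset": [0,0,0],"roll": 0.18},
    {"offset": [0,0,0],"roll": 0.18},
    {"offset": [0,0,0],"roll": 0.18},
    {"offset": [0,0,0],"roll": 0.18},
    {"offset": [0,0,0],"roll": 0.18},
    {"offset": [0,0,0],"roll": 0.18},
    {"offset": [0,0,0],"roll": 0.18},
    {"offset": [0,0,0],"roll": 0.14},
    {"offset": [0,0,0],"roll": 0}
  ]
}}

```text
t: 37.05
tool_pos: [0.64, 0.0862, 0.3027]
orientation: [3.059, 0.048, -0.662]
force: [0.2, -0.0, 0.3]
opening: 0.0005
```

```bash
cat >> h.py <<'E'
def dmoves(*T):
    """tool offsets (cm) between dock waypoints (mm, z above desk), first from the present pose"""
    s=robot.read_state();Rm=R.from_rotvec(s["orientation"]).as_matrix();X=np.array(s["tool_pos"])
    print("t",round(s["t"],2),"dock",w2d(D,X).round(1),"z",round(X[2]*1000,1),"zdir",Rm[:,2].round(3),"q",s["q"].round(2),"F",s["force"].round(1))
    for P in T:
        W=d2w(D,*P);print(P,(Rm.T@(W-X)*100).round(2));X=W
E
python3 - <<'E'
from h import *
dmoves((-175,-75,22),(-140,-45,22),(-139,0,22),(-135,30,22),(-124,54,22))
seepc([*d2w(D,-65,-12.5)[:2],D[2]+.62])
E
```

```text
t 37.05 dock [-184.   -75.1] z 302.7 zdir [-0.413 -0.018 -0.911] q [0.05 0.73 0.64 0.   2.2  1.59] F [ 0.2 -0.   0.3]
(-175, -75, 22) [10.79 -0.13 25.93]
(-140, -45, 22) [-3.19  2.98  1.47]
(-139, 0, 22) [-0.1   4.5   0.07]
(-135, 30, 22) [-0.37  3.    0.18]
(-124, 54, 22) [-1.01  2.4   0.47]
scene pc dock [-64.6 -15.4] ang deg 35.8 cost 0.159
top no mask
```

{"fn": "step_arm", "kwargs": {
  "deltas": [
    {"offset": [1.8,0,4.32],"roll": 0},
    {"offset": [1.8,0,4.32],"roll": 0},
    {"offset": [1.8,0,4.32],"roll": 0},
    {"offset": [1.8,0,4.32],"roll": 0},
    {"offset": [1.8,0,4.32],"roll": 0},
    {"offset": [1.4,0,3.36],"roll": 0},
    {"offset": [0.4,-0.1,0.96],"roll": 0},
    {"offset": [-1.6,1.5,0.73],"roll": 0},
    {"offset": [-1.6,1.5,0.73],"roll": 0},
    {"offset": [0,0,0],"roll": 0}
  ]
}}

```text
t: 38.5
tool_pos: [0.5981, 0.0537, 0.0227]
orientation: [3.06, 0.045, -0.659]
force: [-0.1, -0.3, 1.3]
opening: 0.0007
```

```bash
python3 - <<'E'
from h import *
dmoves((-139,0,22),(-135,30,22),(-124,54,22))
p=cams.read_camera("scene");q=[*d2w(D,-65,-12.5)[:2],D[2]+.62]
overlay(p,[(PC,q,(0,255,0)),(FENCE+LAMP,D,(0,255,255))],(130,400,100,290),2.9,"s5.png")
E
```

```text
t 38.5 dock [-141.2  -43.8] z 22.7 zdir [-0.412 -0.017 -0.911] q [ 0.01  0.73  1.15 -0.01  1.69  1.55] F [-0.1 -0.3  1.3]
(-139, 0, 22) [-0.17  4.38  0.18]
(-135, 30, 22) [-0.37  3.    0.18]
(-124, 54, 22) [-1.    2.4   0.47]
```

View pics/s5.png

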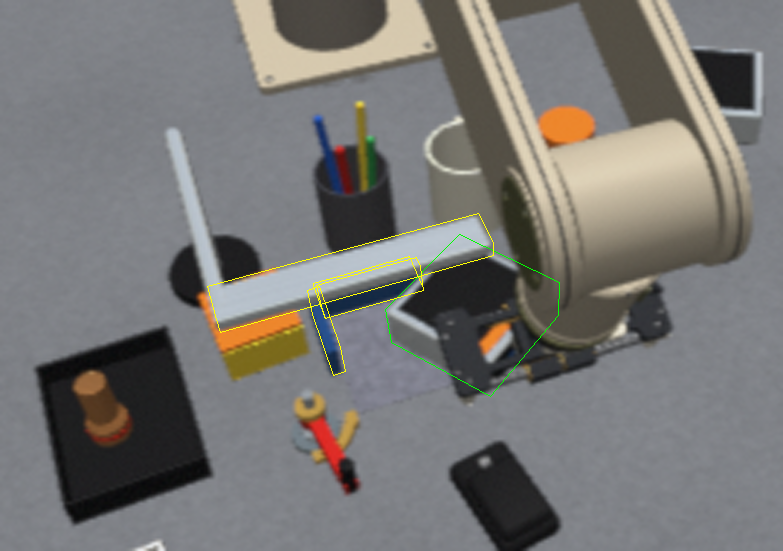

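```bash
python3 - <<'E'
from h import *
T=[(.131,1.489,1.523,.6002,.2187),(-.14,1.66,1.62,.5085,.2697),(.15,1.34,1.65,.6157,.287),(.35,1.40,1.40,.659,.1283),(.30,1.66,1.18,.6013,.0249),(.27,1.70,1.17,.5876,.0232),(-.89,2.17,1.88,.2612,.2742),(-.89,2.33,2.09,.1307,.2132),(.14,1.62,1.81,.428,.1764),(.73,.64,2.20,.6457,.3027),(.73,1.15,1.69,.6005,.0227)]
T=np.array(T)
def f(v):
    a,h,L1,L2,off,Lt=v;A=T[:,0]+T[:,1];B=A+T[:,2]
    r=a+L1*np.sin(T[:,0])+L2*np.sin(A)+off*np.cos(A)+Lt*np.sin(B);z=h+L1*np.cos(T[:,0])+L2*np.cos(A)-off*np.sin(A)+Lt*np.cos(B)
    return np.r_[r-T[:,3],z-T[:,4]]
s=least_squares(f,[0,.3,.4,.4,0,.25]);v=s.x;print(v.round(3),np.abs(s.fun).max())
a,h,L1,L2,off,Lt=v;q2,A=.73,1.88
e=np.array([a+L1*np.sin(q2),h+L1*np.cos(q2)]);w=e+[L2*np.sin(A)+off*np.cos(A),L2*np.cos(A)-off*np.sin(A)];print("elbow",e,"wrist",w)
for x in(.55,.6):print(x,"forearm z",e[1]+(x-e[0])/(w[0]-e[0])*(w[1]-e[1]))
E
```

```text
[0.002 0.324 0.367 0.555 0.063 0.38 ] 0.00284763354668921
elbow [0.24649007 0.59717143] wrist [0.75653256 0.36844002]
0.55 forearm z 0.46106070037407343
0.6 forearm z 0.4386379201466268
```

{"fn": "step_arm", "kwargs": {
  "deltas": [
    {"offset": [0,0.8,0],"roll": 0},
    {"offset": [0,0.9,0],"roll": 0},
    {"offset": [0,0.9,0],"roll": 0},
    {"offset": [-0.1,0.9,0.1],"roll": 0},
    {"offset": [-0.1,0.9,0.1],"roll": 0},
    {"offset": [-0.12,1.0,0.06],"roll": 0},
    {"offset": [-0.12,1.0,0.06],"roll": 0},
    {"offset": [-0.13,1.0,0.06],"roll": 0},
    {"offset": [0,0,0],"roll": 0}
  ]
}}

```text
t: 39.67
tool_pos: [0.5932, -0.021, 0.0203]
orientation: [3.059, 0.044, -0.662]
force: [0.2, -1.1, 0.5]
opening: 0.0008
```

```bash
python3 - <<'E'
from h import *
dmoves((-124,54,22))
ps,o=seepc([*d2w(D,-61,35)[:2],D[2]+.17])
E
```

```text
t 39.67 dock [-134.2   30.7] z 20.3 zdir [-0.413 -0.018 -0.911] q [-0.09  0.71  1.18 -0.05  1.67  1.46] F [ 0.2 -1.1  0.5]
(-124, 54, 22) [-1.    2.33  0.28]
scene pc dock [-42.    9.3] ang deg -2.2 cost 0.912
top no mask
```

{"fn": "step_arm", "kwargs": {
  "deltas": [
    {"offset": [-0.35,0.8,0.1],"roll": 0},
    {"offset": [-0.35,0.8,0.1],"roll": 0},
    {"offset": [-0.35,0.7,0.1],"roll": 0},
    {"offset": [0,0,0],"roll": 0}
  ]
}}

```text
t: 40.38
tool_pos: [0.5867, -0.0438, 0.0231]
orientation: [3.062, 0.045, -0.648]
force: [14.0, 1.1, -2.4]
opening: 0.0001
```

```bash
python3 - <<'E'
from h import *
dmoves((-119,54,22))
for c in("top","scene"):
    p=cams.read_camera(c);q=[*d2w(D,-58,47)[:2],D[2]]
    overlay(p,[(PC,q,(0,255,0)),(FENCE,D,(0,255,255))],(290,440,150,270) if c=="top" else (190,340,150,270),5,c+"6.png")
a=np.hstack([cv2.resize(cv2.imread("pics/%s6.png"%c),(400,320)) for c in("top","scene")]);cv2.imwrite("pics/b6.png",a)
E
```

```text
t 40.38 dock [-127.    53.3] z 23.1 zdir [-0.405 -0.017 -0.914] q [-0.12  0.69  1.21 -0.07  1.66  1.43] F [14.   1.1 -2.4]
(-119, 54, 22) [-0.69  0.06  0.42]
```

View pics/b6.png

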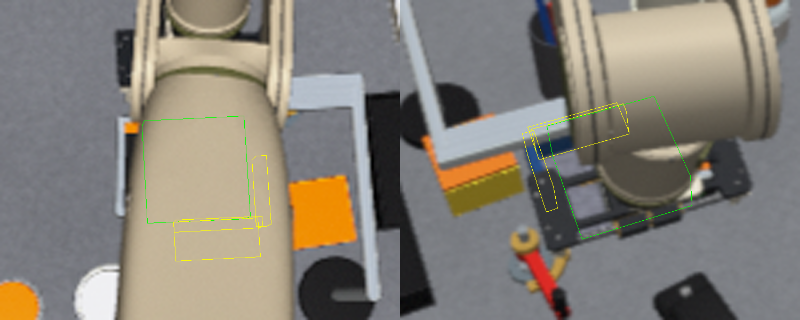

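```bash
python3 - <<'E'
from h import *
dmoves((-168,53,25),(-168,-160,60))
E
```

```text
t 40.48 dock [-127.    53.2] z 23.0 zdir [-0.405 -0.018 -0.914] q [-0.12  0.69  1.21 -0.07  1.66  1.43] F [13.1  1.8 -2.8]
(-168, 53, 25) [ 3.67 -0.01 -1.84]
(-168, -160, 60) [ -1.41 -21.28  -3.33]
```

{"fn": "step_arm", "kwargs": {
  "deltas": [
    {"offset": [1.8,0,-0.9],"roll": 0},
    {"offset": [1.9,0,-0.9],"roll": 0},
    {"offset": [-0.2,-3.0,-0.5],"roll": 0},
    {"offset": [-0.3,-5.0,-0.7],"roll": 0},
    {"offset": [-0.3,-5.0,-0.7],"roll": 0},
    {"offset": [-0.3,-5.0,-0.7],"roll": 0},
    {"offset": [-0.3,-3.3,-0.7],"roll": 0},
    {"offset": [0,0,0],"roll": 0}
  ]
}}

```text
t: 41.48
tool_pos: [0.6183, 0.1736, 0.0587]
orientation: [3.059, 0.052, -0.66]
force: [0.1, -0.3, -0.5]
opening: 0.0006
```

```bash
python3 - <<'E'
from h import *
dmoves((-109,-60,22))
ps,o=seepc([*d2w(D,-58,35)[:2],D[2]])
for q in o: pass
p=ps["top"]
overlay(p,[(PC,[*d2w(D,-58,35)[:2],D[2]],(0,255,0)),(FENCE,D,(0,255,255))],(290,440,150,270),5,"t7.png")
E
```

```text
t 41.48 dock [-164.7 -163.1] z 58.7 zdir [-0.412 -0.018 -0.911] q [0.16 0.8  0.98 0.05 1.79 1.7 ] F [ 0.1 -0.3 -0.5]
(-109, -60, 22) [-3.6  10.26  5.71]
scene pc dock [-62.6  13.2] ang deg -3.9 cost 0.148
top pc dock [-62.1  13.8] ang deg -2.7 cost 0.105
```

View pics/t7.png

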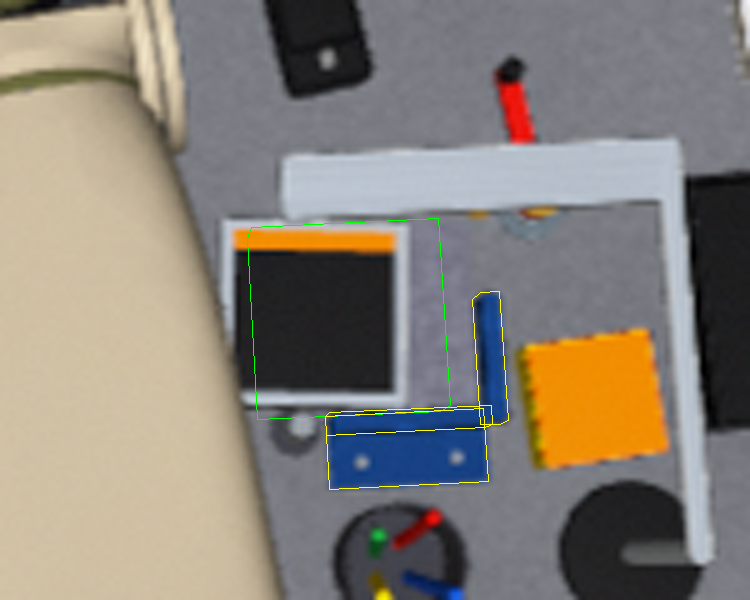

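The PC is squared to about -3° and must still slide about 40 mm in +y. I'll push its left face near the front, keeping a slight +x bias so it stays on the fence.

{"fn": "step_arm", "kwargs": {
  "deltas": [
    {"offset": [0,2.0,2.0],"roll": 0},
    {"offset": [-1.1,2.6,1.8],"roll": 0},
    {"offset": [-1.1,2.6,1.2],"roll": 0},
    {"offset": [-1.1,1.6,0.6],"roll": 0},
    {"offset": [0,0.7,0],"roll": 0},
    {"offset": [0,0.7,0],"roll": 0},
    {"offset": [-0.05,0.6,0.02],"roll": 0},
    {"offset": [-0.09,0.5,0.04],"roll": 0},
    {"offset": [-0.05,0.5,0.02],"roll": 0},
    {"offset": [0,0.5,0],"roll": 0}
  ]
}}

```text
t: 42.92
tool_pos: [0.5689, 0.0478, 0.0215]
orientation: [3.062, 0.048, -0.657]
force: [4.7, 5.1, -0.6]
opening: 0.0004
```

```bash
python3 - <<'E'
from h import *
dmoves((-112,-20,22))
seepc([*d2w(D,-62,22)[:2],D[2]])
E
```

```text
t 42.92 dock [-111.8  -38.7] z 21.5 zdir [-0.41  -0.016 -0.912] q [ 0.    0.65  1.26 -0.01  1.65  1.55] F [ 4.7  5.1 -0.6]
(-112, -20, 22) [-0.01  1.87 -0.05]
scene pc dock [-63.4  32.3] ang deg -4.6 cost 0.398
top pc dock [-58.6  45.1] ang deg 0.4 cost 0.792
```

{"fn": "step_arm", "kwargs": {
  "deltas": [
    {"offset": [-0.05,0.5,0.02],"roll": 0},
    {"offset": [-0.03,0.5,0.01],"roll": 0},
    {"offset": [-0.03,0.5,0.01],"roll": 0},
    {"offset": [0,0.5,0],"roll": 0},
    {"offset": [0,0,0],"roll": 0}
  ]
}}

```text
t: 43.75
tool_pos: [0.5672, 0.0267, 0.0215]
orientation: [3.06, 0.047, -0.66]
force: [2.0, 2.4, 0.3]
opening: 0.0002
```

```bash
python3 - <<'E'
from h import *
dmoves((-112,-60,22),(-170,-80,30))
seepc([*d2w(D,-62,50)[:2],D[2]])
E
```

```text
t 43.75 dock [-109.5  -17.7] z 21.5 zdir [-0.412 -0.017 -0.911] q [-0.02  0.65  1.27 -0.03  1.65  1.52] F [2.  2.4 0.3]
(-112, -60, 22) [ 0.21 -4.23 -0.18]
(-170, -80, 30) [ 4.96 -1.97 -3.13]
scene pc dock [-61.4  52.5] ang deg -4.1 cost 0.444
top pc dock [-52.1  65.3] ang deg 9.5 cost 0.786
```

{"fn": "step_arm", "kwargs": {
  "deltas": [
    {"offset": [0.4,-2.7,-0.2],"roll": 0},
    {"offset": [2.6,-0.5,-1.2],"roll": 0},
    {"offset": [2.7,0,-1.2],"roll": 0},
    {"offset": [0,3.4,0],"roll": 0},
    {"offset": [0,3.5,0],"roll": 0},
    {"offset": [0,3.4,0],"roll": 0},
    {"offset": [-1.5,0,0.7],"roll": 0},
    {"offset": [-1.3,0,0.6],"roll": 0},
    {"offset": [-0.9,0,0.42],"roll": 0},
    {"offset": [-0.5,0,0.25],"roll": 0},
    {"offset": [-0.4,0,0.2],"roll": 0},
    {"offset": [0,0,0],"roll": 0}
  ],
  "fingers": 7
}}

```text
t: 45.45
tool_pos: [0.586, -0.0416, 0.0225]
orientation: [3.064, 0.048, -0.643]
force: [18.1, 7.9, -0.6]
opening: 0.0702
```

```bash
python3 - <<'E'
from h import *
dmoves((-170,52,25))
E
```

```text
t 45.45 dock [-126.4   51.1] z 22.5 zdir [-0.402 -0.016 -0.916] q [-0.12  0.68  1.22 -0.06  1.65  1.43] F [18.1  7.9 -0.6]
(-170, 52, 25) [ 3.89  0.11 -1.98]
```

{"fn": "step_arm", "kwargs": {
  "deltas": [
    {"offset": [1.9,0,-0.95],"roll": 0},
    {"offset": [2.0,0.1,-1.0],"roll": 0},
    {"offset": [-1.35,0,-2.95],"roll": 0},
    {"offset": [-1.35,0,-2.95],"roll": 0},
    {"offset": [0.85,3.3,-0.38],"roll": 0},
    {"offset": [0.85,3.3,-0.38],"roll": 0},
    {"offset": [0.85,3.3,-0.38],"roll": 0},
    {"offset": [0.85,3.3,-0.38],"roll": 0},
    {"offset": [0,0,0],"roll": 0}
  ],
  "fingers": 0
}}

```text
t: 46.58
tool_pos: [0.6653, -0.1758, 0.0872]
orientation: [3.059, 0.042, -0.663]
force: [-0.3, 1.1, 0.2]
opening: 0.0007
```

```bash
python3 - <<'E'
from h import *
ps,o=seepc([*d2w(D,-59,52)[:2],D[2]])
for c,p in ps.items():
    for n,z in(("latch_pin",.045),("latch_pivot",.03)):
        for k in cams.pinpoint(p,n)[:2]: print(c,n,round(k["score"],2),w2d(D,atz(p,k["xy"],z)).round(0))
dmoves((-208,184,36),(-211,151,36),(-203.5,123.5,36),(-192,105,37),(-176,90,38),(-160,84,38),(-148,80,34),(-142,79,33))
E
```

```text
scene pc dock [-60.2  14.6] ang deg -9.9 cost 0.49
top pc dock [-58.6  25.5] ang deg 1.7 cost 0.409
scene latch_pin 0.49 [-209.  152.]
t 46.98 dock [-202.2  184.8] z 88.3 zdir [-0.413 -0.018 -0.911] q [-0.26  0.91  0.76 -0.13  1.88  1.26] F [-0.4  0.3  0.2]
(-208, 184, 36) [ 2.69 -0.11  4.52]
(-211, 151, 36) [ 0.28 -3.3  -0.15]
(-203.5, 123.5, 36) [-0.68 -2.75  0.29]
(-192, 105, 37) [-1.08 -1.85  0.37]
(-176, 90, 38) [-1.5  -1.51  0.56]
(-160, 84, 38) [-1.46 -0.61  0.66]
(-148, 80, 34) [-0.93 -0.41  0.86]
(-142, 79, 33) [-0.5  -0.1   0.34]
```

```bash
python3 - <<'E'
from h import *
for c in("top","scene"):
    p=cams.read_camera(c);q=[*d2w(D,-58,52)[:2],D[2]]
    overlay(p,[(PC,q,(0,255,0)),(FENCE,D,(0,255,255))],(290,440,150,270) if c=="top" else (190,340,150,270),5,c+"8.png")
a=np.vstack([cv2.resize(cv2.imread("pics/%s8.png"%c)[:, :],(375,300)) for c in("top","scene")]);a=np.hstack([cv2.resize(cv2.imread("pics/%s8.png"%c),(400,320)) for c in("top","scene")]);cv2.imwrite("pics/b8.png",a)
E
```

```text
(no output)
```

View pics/b8.png

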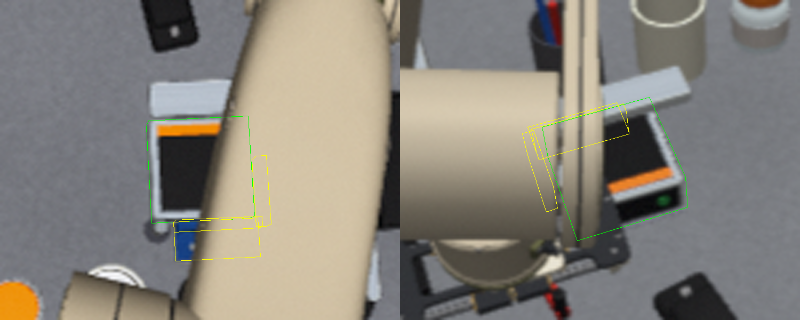

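The PC outline matches the predicted home pose (-58, 52) in both views. Now the latch.

{"fn": "step_arm", "kwargs": {
  "deltas": [
    {"offset": [1.3,0,2.2],"roll": 0},
    {"offset": [1.3,-0.1,2.2],"roll": 0},
    {"offset": [0,0,0],"roll": 0},
    {"offset": [0.15,-1.6,-0.07],"roll": 0},
    {"offset": [0.15,-1.7,-0.08],"roll": 0},
    {"offset": [-0.34,-1.4,0.15],"roll": 0},
    {"offset": [-0.34,-1.35,0.15],"roll": 0},
    {"offset": [-0.54,-0.95,0.18],"roll": 0},
    {"offset": [-0.54,-0.9,0.18],"roll": 0},
    {"offset": [-0.75,-0.75,0.28],"roll": 0},
    {"offset": [-0.75,-0.75,0.28],"roll": 0}
  ]
}}

```text
t: 48.45
tool_pos: [0.6374, -0.0792, 0.0408]
orientation: [3.059, 0.047, -0.656]
force: [1.5, -2.8, 0.3]
opening: 0.0003
```

```bash
python3 - <<'E'
from h import *
dmoves((-160,84,38),(-148,80,34),(-142,79,33))
for p in [cams.read_camera("scene")]:
    for k in cams.pinpoint(p,"latch_pin")[:2]: print(round(k["score"],2),w2d(D,atz(p,k["xy"],.05)).round(0))
E
```

```text
t 48.45 dock [-176.8   90.2] z 40.8 zdir [-0.41  -0.018 -0.912] q [-0.16  0.82  0.98 -0.08  1.76  1.39] F [ 1.5 -2.8  0.3]
(-160, 84, 38) [-1.41 -0.63  0.94]
(-148, 80, 34) [-0.93 -0.41  0.85]
(-142, 79, 33) [-0.51 -0.1   0.34]
0.56 [-163.   74.]
0.35 [-142.  155.]
```

{"fn": "step_arm", "kwargs": {
  "deltas": [
    {"offset": [-0.7,-0.3,0.4],"roll": 0},
    {"offset": [-0.7,-0.3,0.5],"roll": 0},
    {"offset": [-0.5,-0.2,0.4],"roll": 0},
    {"offset": [-0.45,-0.2,0.4],"roll": 0},
    {"offset": [-0.5,-0.1,0.3],"roll": 0},
    {"offset": [0,0,0],"roll": 0}
  ]
}}

```text
t: 49.3
tool_pos: [0.6033, -0.0707, 0.0333]
orientation: [3.06, 0.046, -0.656]
force: [5.5, -0.8, 0.7]
opening: 0.0005
```

```bash
python3 - <<'E'
from h import *
dmoves((-143,79,33))
for p in [cams.read_camera("scene")]:
    for k in cams.pinpoint(p,"latch_pin")[:2]: print(round(k["score"],2),w2d(D,atz(p,k["xy"],.039)).round(0))
E
```

```text
t 49.3 dock [-142.9   80.7] z 33.3 zdir [-0.409 -0.018 -0.912] q [-0.15  0.73  1.13 -0.08  1.7   1.4 ] F [ 5.5 -0.8  0.7]
(-143, 79, 33) [ 0.02 -0.17  0.02]
```

{"fn": "step_arm", "kwargs": {
  "deltas": [
    {"offset": [-0.2,0,0.1],"roll": 0},
    {"offset": [-0.1,0,0.05],"roll": 0},
    {"offset": [0,0,0],"roll": 0}
  ]
}}

```text
t: 49.78
tool_pos: [0.6015, -0.0707, 0.0335]
orientation: [3.061, 0.046, -0.65]
force: [10.6, 0.5, -0.9]
opening: 0.0005
```

{"fn": "step_arm", "kwargs": {
  "deltas": [
    {"offset": [2.0,0,-1.0],"roll": 0},
    {"offset": [3.0,0,-1.5],"roll": 0},
    {"offset": [0,0,-5],"roll": 0},
    {"offset": [0,-4,-5],"roll": 0},
    {"offset": [0,-6,-3],"roll": 0},
    {"offset": [0,-6,0],"roll": 0},
    {"offset": [0,-6,0],"roll": 0},
    {"offset": [0,-6,0],"roll": 0},
    {"offset": [0,-5,0],"roll": 0},
    {"offset": [0,0,0],"roll": 0}
  ]
}}

```text
t: 51.02
tool_pos: [0.6948, 0.2631, 0.147]
orientation: [3.057, 0.056, -0.664]
force: [-0.4, -0.2, -0.2]
opening: 0.0004
```

```bash
python3 - <<'E'
from h import *
dmoves()
ps,o=seepc([*d2w(D,-58,52)[:2],D[2]])
th=np.pi/2;L=np.vstack([box(-86,0,-7,7,17,31)]);
for c,p in ps.items():
    for k in cams.pinpoint(p,"latch_pin")[:2]: print(c,round(k["score"],2),w2d(D,atz(p,k["xy"],.039)).round(0))
    m=mask_near(p,"stamp_center",[.53,-.318,.04],30)
    if m is not None: print(c,"stamp",fit([(p,m)],[cyl(18,4,22),cyl(13,22,79)],(.53,-.318),False))
it=[([box(-135,-121,72,158,17,31),cyl(7,17,54,-128,78)],D,(255,0,255)),(FENCE,D,(0,255,255)),(PC,[*d2w(D,-58,53)[:2],D[2]],(0,255,0))]
for c,cr in(("top",(310,430,160,256)),("scene",(200,320,150,246))): overlay(ps[c],it,cr,3.3,c+"9.png")
a=np.hstack([cv2.imread("pics/%s9.png"%c) for c in("top","scene")]);print(a.shape);cv2.imwrite("pics/b9.png",a)
E
```

```text
t 51.02 dock [-243.7 -250.5] z 147.0 zdir [-0.415 -0.02  -0.91 ] q [0.25 1.14 0.29 0.1  2.13 1.82] F [-0.4 -0.2 -0.2]
scene pc dock [-57.8  53.1] ang deg -1.2 cost 0.187
top pc dock [-58.9  54.3] ang deg -0.3 cost 0.037
scene 0.56 [-135.   77.]
scene stamp (array([ 0.52781159, -0.32346051]), np.float64(0.12481988472622474))
top 0.27 [-63. 328.]
top stamp (array([ 0.52646671, -0.32273241]), np.float64(0.16621464548624565))
(317, 792, 3)
```

View pics/b9.png

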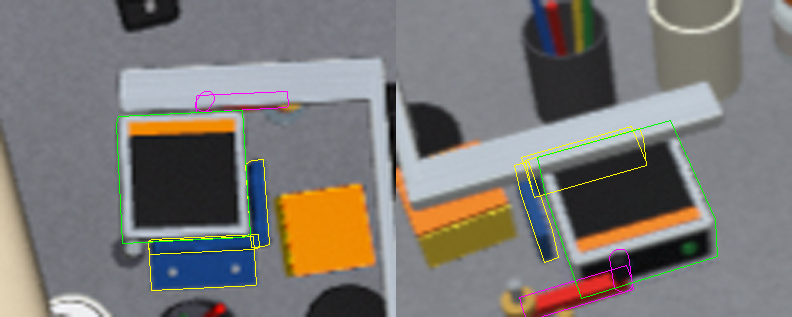

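```bash
python3 - <<'E'
from plant import robot
print(robot.close_job())
E
```

```text
the job is handed in; nothing more can be done
None
```

I handed the job in at about 51 s with every step done as far as my checks show; the interface reports no verdict.

**Stamp:** my first grasp closed too late and missed, leaving the stamp standing. The second one worked. It now stands upright in the black tray, roughly 10–15 mm from the tray's centre.

**Computer:** I turned it against the post, pushed it square and slid it along the fence. Both cameras put its centre at about dock (-58, 53.5). It is turned -0.3° (top camera) to -1.2° (scene camera) from square, with the front facing out. I could not confirm a reading of post contact directly. While it turned, the camera fits showed it pivoting as expected for contact, at about 60°, 42° and 35° to go.

**Latch:** I pushed it over its hump until it met the stop, where the force rose to about 10 N. The drawn outline of the shut, lowered handle matches the last scene picture. The network's estimate of the pin was 7 mm off in x, which I put down to its usual error.

**Gripper lean:** the moves offer no way to tilt the tool. I got the 24° lean needed under the lamp by driving the arm past its inner reach limit.

**What disagreed or went unchecked:**
- Several camera fits of the computer were useless while the arm was in the way.
- In the last scene view the computer's outline fitted only loosely, because the lamp bar hides part of it.
- I did not measure the bystanders again at the end. Those in the last pictures look undisturbed, and no unexpected forces appeared.

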